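Put the two glue sticks away in the divided crate

ROBOT

A 7-joint arm with a two-finger parallel gripper is mounted at the origin on the work surface. World frame = base frame: x ahead of the robot, y to its left, z up, the work surface at z = 0. Lengths are in m, angles in rad, forces in N, time in s.
With the tool pointing down it reaches from about 0.4 to 0.85 m from the base axis. Payload 10.4 kg.
Tool frame: the origin (TCP) lies on the centre line of the jaws, within the pads' length; the fingertips stand 14 mm ahead of it and the grasp point (between the pads) lies 5 mm behind it (tip_reach is the z of the fingertips in the tool frame, in m); z points along the fingers, x is the direction in which the jaws open and shut, and the axes are right-handed (so a half turn about z gives the same grasp; the last joint's range is limited). The gripper opens to 87 mm and grips with 3 to 60 N. Pads are 19 mm wide; open, the fingers measure 117 mm over their backs; the gripper's body (75 mm by 190 mm) begins 51 mm behind the grasp point.
Start: joints at [1.145, 0.332, -0.065, 1.46, 0.022, 1.35, -0.088], TCP at [0.245, -0.575, 0.237] pointing down, gripper open.
Joint ranges: [-2.6, 2.6], [-0.5, 2.12], [-1.47, 1.34], [0.16, 2.42], [-1.27, 4.41], [0.06, 2.06], [-2.6, 2.6]. Speed limits (rad/s): [2.22, 2.22, 2.79, 2.79, 3.14, 3.14, 3.14].

INTERFACE

Orientations are given as a unit quaternion [x, y, z, w].
In Python, from bench import * gives the robot as it stands.
- The arm moves only by the tool carry_out, never from a script. Its argument "rows" is a list of rows, each a list of 5 numbers: the closure, from -1 (fully open) to 1 (shut), so that 0 is half open, then the shift along the tool's x, y, z in units of 30 mm (1.0 is 30 mm), then the turn about the tool's z in units of 5 degrees (1.0 is 5 degrees). In form: [[jaw, x, y, z, turn], ...]. A call has 1 to 20 rows; each row shifts and turns the pose as measured when the row begins, along the tool's axes as they then stand; what a row does not reach is not made up. A row lasts 1/12 s, in which the tool goes at most 41.7 mm and 7.16 degrees, less where a joint would pass 70% of its speed; a pose out of reach is approached as far as the arm can. A call is refused whole if a number of a shift passes 1 or a number of a turn 1, either way. A call with a gripper value outside its range is refused whole. The fingers move at their own pace and stop on an object; "force" is the grip in N (left out, the last holds). Time passes only in rows, so rows that do not move let the fingers close. It gives the time, the measured TCP pose, the force and the opening at its end, in the units of the state.
- read_state(): the state, without advancing time (a new reading comes with each control period).
- camera(name): name is "scene" or "top" or "wrist"; returns the picture (384x512x3 uint8, blue, green, red); there is no depth.
- camera_info(name): a dict with "fx", "fy", "cx", "cy" (pixels), "extrinsics" (4x4, takes a point from camera to world coordinates); the wrist camera has in their place "tool_from_camera" (4x4, takes a point from camera to tool coordinates, whose origin is the TCP and whose axes are the tool frame's). Camera axes: x right, y down, z forward; pixel columns grow to the right and rows downward; lengths in m; the calibration is good to about 2 mm. The wrist camera is an equidistant fisheye: a pixel r from the principal point sees the ray r / f radians off the axis. A picture is of the moment at which its call begins: read the wrist's pose just before it. camera_info takes no time and is no camera call.
- close_job(): hands the job in, once; it reports no verdict.
Trained networks look in the newest picture that a camera, given by its name, has taken for a name from the list of things; names that differ only in an ending like _2 or _b are one class to them, and where a whole thing is asked for, a point or a joint stands for the part that bears it (a point fixed in the world has none). Each returns a list of dicts, best first, with "conf" (0 to 1); they miss things now and then, are a little off and sometimes report something else, mostly with a low value. They report only what shows in the picture. A call takes as long as a camera call.
- recognise(query, camera): "box" ([centre column, centre row, width, height] in pixels, round what is visible of it).
- silhouettes(query, camera): "mask" (384x512 bool, what is visible of it) and "box" ([centre column, centre row, width, height] in pixels, round what is visible of it).
- pinpoint(query, camera): "xy" ([column, row] in pixels: a listed point, or the origin of a listed thing).
The state is a dict: "time": time; "joint_positions": joint angles; "joint_vel": joint speeds; "joint_torque": joint torques, N m; "ee_pos": TCP position; "eef_rot": TCP orientation; "ft_force": force on the tool from outside, world axes, zero at the start; "torque": the same for the moment, N m; "width": finger opening in m.
Only numpy, scipy, OpenCV 4.12 (cv2) and the standard library are available. Lean on these libraries where they do the work, as an engineer would, in place of code of your own. Each camera call takes 0.05 s, during which the arm holds its last target. There are 200 camera calls.

TASK

Tidy away the two big glue sticks, the orange-capped one lying on the table and the red-capped one standing on it: stand them upright, cap up, in the two empty cells of the divided wooden crate, one stick to a cell. Set them down gently on the cell floor rather than dropping them, and leave the paint tins standing in their cells and the crate and everything else on the table where they are.

Things in the scene. Friction and masses are not known exactly. Their poses are not given: they have to be found in the camera images.
- crate: loose plywood crate, 1.6 kg, 218 (x) by 146 mm (y), 3 rows of 2 cells. Origin: centre of underside; z up, x away from robot, y to its left (+-0.2 rad). Floor 9 mm; walls at x +-105 (8 thick) 70 high, dividers 60 high; side boards (y +-67, 12 thick) 150 high. Cells 62 (x) by 58 (y), rows at x -70, 0, +70, columns at y -32, +32. The middle row is empty, the others hold tins.
- cell_right (a point): centre of the floor (top face, 9 mm above the crate's underside) of the empty middle-row cell at crate y = -32 mm; axes as the crate's
- cell_left (a point): the same for the empty middle-row cell at crate y = +32 mm
- stick_lying: jumbo glue stick, a plain cylinder 36 mm in diameter, 125 mm long, 50 to 100 g: white body with orange band, orange foot (bottom 18 mm) and orange cap (top 42 mm). Origin: centre of the flat face of the foot; z runs along the stick from foot to cap. It starts lying on the table with its cap turned more or less towards the robot.
- stick_standing: jumbo glue stick, a plain cylinder 36 mm in diameter, 125 mm long, 50 to 100 g: white body with red band, red foot (bottom 18 mm) and red cap (top 42 mm). Origin: centre of the flat face of the foot; z runs along the stick from foot to cap. It starts standing on its foot on the table.
- tin_blue: blue spray paint tin with a blue cap, 44 mm in diameter, 155 mm tall, 200 g, standing loose in a cell of the crate's near or far row. Origin: centre of its underside, z up. To be left standing there.
- tin_green: green spray paint tin with a green cap, 44 mm in diameter, 155 mm tall, 200 g, standing loose in a cell of the crate's near or far row. Origin: centre of its underside, z up. To be left standing there.
- tin_yellow: yellow spray paint tin with a yellow cap, 44 mm in diameter, 155 mm tall, 200 g, standing loose in a cell of the crate's near or far row. Origin: centre of its underside, z up. To be left standing there.
- tin_white: white spray paint tin with a white cap, 44 mm in diameter, 155 mm tall, 200 g, standing loose in a cell of the crate's near or far row. Origin: centre of its underside, z up. To be left standing there.
- jar: closed green glass jar with a wooden-coloured lid, 70 mm in diameter, 90 mm tall, standing on the table (origin centre of underside). Not to be moved; it may stand in either of the two places left of the crate, the red-capped stick in the other.
- slice_large: wood slice lying flat, 72 mm in diameter, 14 mm thick (origin centre of underside). Not to be moved.
- slice_small: wood slice lying flat, 58 mm in diameter, 14 mm thick (origin centre of underside). Not to be moved.
- pliers: yellow-handled pliers lying flat, 165 mm long, 13 mm high (origin near the pivot, on the table; jaws to +x). Not to be moved.
- glue_gun: orange cordless glue gun lying on its side, about 210 by 160 mm, 35 mm high (origin under its barrel). Not to be moved.

How it is judged:
At the end, for the whole second after the job is handed in: Both sticks released, at rest, upright (7 degrees), cap up, on the floors of the two empty middle-row cells, foot within 22 mm of the cell centre; tins upright, moved under 40 mm; crate flat, moved under 30 mm; jar, slices, pliers, glue gun each moved under 30 mm ((horizontal distance between stick_lying and cell_right below 0.022 m or horizontal distance between stick_lying and cell_left below 0.022 m) and z of stick_lying in the frame of crate between 0.003 and 0.016 m and angle between each of stick_lying, stick_standing's own z axis and vertical below 0.12 rad and linear speed of each of stick_lying, stick_standing below 0.03 m/s and angular speed of each of stick_lying, stick_standing below 0.3 rad/s and (horizontal distance between stick_standing and cell_right below 0.022 m or horizontal distance between stick_standing and cell_left below 0.022 m) and z of stick_standing in the frame of crate between 0.003 and 0.016 m and angle between each of tin_blue, tin_green, tin_yellow, tin_white's own z axis and vertical below 0.15 rad and distance of each of tin_blue, tin_green, tin_yellow, tin_white from where it was at the start of the episode below 0.04 m and distance of each of crate, jar, slice_large, slice_small, pliers, glue_gun from where it was at the start of the episode below 0.03 m and angle between crate's own z axis and vertical below 0.05 rad); the robot touches nothing.
It fails at once if a glue stick was dropped or thrown into the crate instead of being set down (faster than 0.6 m/s inside a cell) ((horizontal distance between stick_lying and crate below 0.13 m and z of stick_lying in the frame of crate below 0.055 m and linear speed of stick_lying above 0.6 m/s) or (horizontal distance between stick_standing and crate below 0.13 m and z of stick_standing in the frame of crate below 0.055 m and linear speed of stick_standing above 0.6 m/s)).
It fails at once if a paint tin in the crate was knocked over (more than 30 degrees) (angle between any of tin_blue, tin_green, tin_yellow, tin_white's own z axis and vertical above 0.52 rad).
It also fails if it takes over 69 s, if anything falls off the work surface, if the arm or the gripper's body presses on something with over 40 N, if the wrist force passes 120 N, or if a joint passes its speed limit or range.

## Working session

There is one attempt and no reset: what is moved stays moved. The work goes in short steps, Python scripts to look and compute and a tool call to move; the robot and the scene stay as the last step left them, time stands still between calls to the robot, and variables do not carry over. Pictures are saved under pics/ and viewed, about 8 in all and at most 12, crops included, and the job is handed in when it is done.

Besides the shell and the picture viewer there is one more tool, called by a JSON object that holds its "op" and its "data", one argument or row to a line. carry_out: Moves the arm, as the interface text tells. Its arguments: {"type":"object","properties":{"rows":{"type":"array","items":{"type":"array","items":{"type":"number"}}},"force":{"type":"number"}},"required":["rows"]}

```bash
mkdir -p pics
cat > h.py <<'E'
from bench import *
import numpy as np, cv2
from scipy.spatial.transform import Rotation as R
def ray(cam,uv):
    c=camera_info(cam)
    u=(uv[0]-c["cx"])/c["fx"]; v=(uv[1]-c["cy"])/c["fy"]
    if cam=="wrist":
        s=read_state(); T=np.eye(4); T[:3,:3]=R.from_quat(s["eef_rot"]).as_matrix(); T[:3,3]=s["ee_pos"]
        T=T@np.array(c["tool_from_camera"]); r=np.hypot(u,v); d=np.array([u/r*np.sin(r),v/r*np.sin(r),np.cos(r)]) if r>0 else np.array([0,0,1.])
    else:
        T=np.array(c["extrinsics"]); d=np.array([u,v,1.])
    return T[:3,3],T[:3,:3]@d
def at(cam,uv,z):
    o,d=ray(cam,uv); return o+d*(z-o[2])/d[2]
def proj(cam,p):
    c=camera_info(cam); T=np.array(c["extrinsics"]); q=T[:3,:3].T@(np.array(p)-T[:3,3])
    return np.array([c["fx"]*q[0]/q[2]+c["cx"],c["fy"]*q[1]/q[2]+c["cy"]])
E
python3 - <<'E'
from h import *
np.set_printoptions(precision=4,suppress=True)
a=camera("scene");b=camera("top")
cv2.imwrite("pics/s.png",a);cv2.imwrite("pics/t.png",b)
for c in("scene","top"):
    print(c,np.array(camera_info(c)["extrinsics"])[:3])
    for q,z in(("cell_right",.009),("cell_left",.009),("crate",0),("stick_lying",.018),("stick_standing",0),("jar",0),("tin_blue",0)):
        r=pinpoint(q,c)[:2]; print(q,[(np.round(x["xy"]),round(x["conf"],2),at(c,x["xy"],z)) for x in r])
s=read_state();print(s)
print(camera_info("wrist"))
E
```

```text
scene [[-0.8609  0.3538 -0.3657  0.9948]
 [ 0.5088  0.6066 -0.6109  0.8117]
 [ 0.0056 -0.712  -0.7022  0.9985]]
cell_right [(array([216., 175.]), 0.68, array([ 0.5655, -0.2046,  0.009 ]))]
cell_left [(array([217., 183.]), 0.84, array([ 0.5821, -0.1597,  0.009 ])), (array([196., 183.]), 0.3, array([ 0.6481, -0.1988,  0.009 ]))]
crate [(array([215., 183.]), 0.94, array([ 0.5843, -0.1763,  0.    ])), (array([263., 161.]), 0.56, array([ 0.3663, -0.1923,  0.    ]))]
stick_lying [(array([273., 245.]), 0.97, array([0.5604, 0.1871, 0.018 ]))]
stick_standing [(array([252., 261.]), 0.88, array([0.6394, 0.1944, 0.    ]))]
jar [(array([329., 304.]), 0.97, array([0.5281, 0.4275, 0.    ]))]
tin_blue [(array([215., 181.]), 0.26, array([ 0.5795, -0.1835,  0.    ]))]
top [[ 0.0026 -0.9887  0.1497  0.299 ]
 [-0.9999 -0.0047 -0.0136 -0.0075]
 [ 0.0141 -0.1497 -0.9886  1.4635]]
cell_right [(array([311., 169.]), 0.63, array([ 0.5781, -0.2063,  0.009 ]))]
cell_left [(array([291., 174.]), 0.78, array([ 0.5632, -0.1447,  0.009 ]))]
crate [(array([299., 173.]), 0.68, array([ 0.5672, -0.1711,  0.    ]))]
stic
[... 473 characters left out ...]
ay([ 0.0007, -0.0004,  0.0002, -0.0007, -0.0005, -0.0002, -0.0001]), 'joint_torque': array([ -0.0011, -62.2991,   0.0238, -39.011 ,  -0.0611,   0.0313,
         0.    ]), 'ee_pos': array([ 0.245 , -0.575 ,  0.2366]), 'eef_rot': array([ 0.8343, -0.5514,  0.    ,  0.    ]), 'ft_force': array([ 0.0079, -0.4203, -0.0288]), 'torque': array([ 0.0303, -0.0357, -0.0627]), 'width': 0.08669222951248735}
{'fx': 297.3186396354542, 'fy': 297.3186396354542, 'cx': 253.93969705349312, 'cy': 193.1638461809618, 'tool_from_camera': array([[ 1.    , -0.    , -0.001 ,  0.0003],
       [ 0.0003,  0.9655,  0.2603, -0.0713],
       [ 0.001 , -0.2603,  0.9655, -0.1478],
       [ 0.    ,  0.    ,  0.    ,  1.    ]])}
```

View pics/s.png

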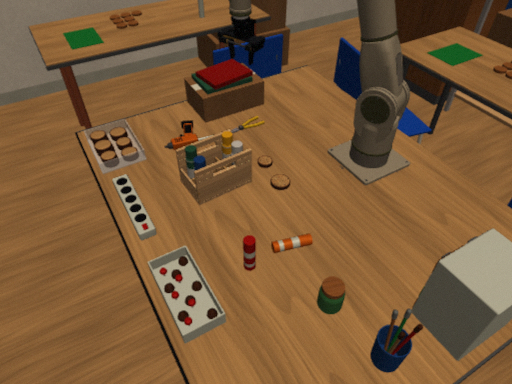

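View pics/t.png

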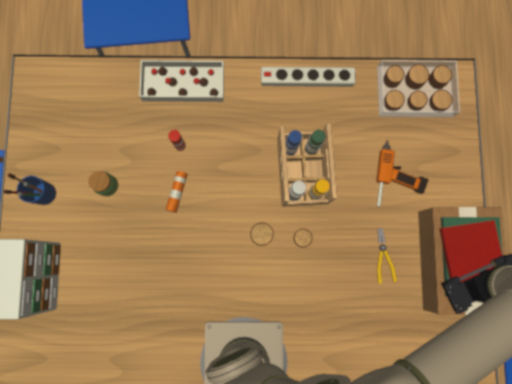

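The scene view shows the red stick standing at about (250,255), the orange stick lying at (292,243) with its cap towards the robot, and the crate at (215,170). The top view shows the crate with blue and green tins in the far row, white and yellow in the near row, and the middle row empty at about (303,168). I'm moving above the crate for a close look.

{"op": "carry_out", "data": {
  "rows": [
    [-1,-0.5,-0.95,-0.31,0],
    [-1,-0.5,-0.95,-0.31,0],
    [-1,-0.5,-0.95,-0.31,0],
    [-1,-0.5,-0.95,-0.31,0],
    [-1,-0.5,-0.95,-0.31,0],
    [-1,-0.5,-0.95,-0.31,0],
    [-1,-0.5,-0.95,-0.31,0],
    [-1,-0.5,-0.95,-0.31,0],
    [-1,-0.5,-0.95,-0.31,0],
    [-1,-0.5,-0.95,-0.31,0],
    [-1,-0.5,-0.95,-0.31,0],
    [-1,-0.5,-0.95,-0.31,0],
    [-1,-0.5,-0.95,-0.31,0],
    [-1,-0.5,-0.95,-0.31,0],
    [-1,-0.5,-0.95,-0.31,0],
    [-1,-0.5,-0.95,-0.31,0]
  ]
}}

```text
time: 2.13
ee_pos: [0.5792, -0.1652, 0.3901]
eef_rot: [0.829, -0.559, -0.0, 0.002]
ft_force: [-0.1, 0.4, 0.2]
width: 0.0871
```

{"op": "carry_out", "data": {
  "rows": [
    [-1,0,0,0,-1],
    [-1,0,0,0,-1],
    [-1,0,0,0,-1],
    [-1,0,0,0,-1],
    [-1,0,0,0,-1],
    [-1,0,0,0,-1],
    [-1,0,0,0,-1],
    [-1,0,0,0,-1],
    [-1,0,0,0,-1],
    [-1,0,0,0,-1],
    [-1,0,0,0,-1],
    [-1,0,0,0,-1],
    [-1,0,0,0,-1],
    [-1,0,0,0,-1]
  ]
}}

```text
time: 3.3
ee_pos: [0.5846, -0.1539, 0.392]
eef_rot: [0.999, 0.053, 0.001, -0.001]
ft_force: [-0.1, 0.8, 0.8]
width: 0.0871
```

Run:
```python
from h import *
np.set_printoptions(precision=4,suppress=True)
s=read_state();print(s["time"],s["ee_pos"],R.from_quat(s["eef_rot"]).as_matrix(),s["joint_positions"])
b=camera("wrist");cv2.imwrite("pics/w1.png",b)
for q,z in(("cell_right",.009),("cell_left",.009),("crate",0),("tin_blue",0),("tin_white",0)):
    print(q,[(np.round(x["xy"]),round(x["conf"],2),at("wrist",x["xy"],z)) for x in pinpoint(q,"wrist")[:2]])
```

```text
3.3 [ 0.5846 -0.1539  0.392 ] [[ 0.9943  0.1063  0.002 ]
 [ 0.1063 -0.9943  0.0016]
 [ 0.0021 -0.0013 -1.    ]] [ 0.6041  0.3064 -0.5675  1.2111  0.1619  1.6666  0.1804]
cell_right [(array([248., 184.]), 0.83, array([ 0.5807, -0.2087,  0.009 ])), (array([246., 167.]), 0.54, array([ 0.5733, -0.1771,  0.009 ]))]
cell_left [(array([250., 151.]), 0.61, array([ 0.578, -0.148,  0.009]))]
crate [(array([244., 168.]), 0.57, array([ 0.5708, -0.1811,  0.    ]))]
tin_blue [(array([286., 153.]), 0.67, array([ 0.6436, -0.1454,  0.    ]))]
tin_white [(array([204., 150.]), 0.71, array([ 0.4934, -0.1541,  0.    ])), (array([207., 184.]), 0.27, array([ 0.5035, -0.2185,  0.    ]))]
```

View pics/w1.png

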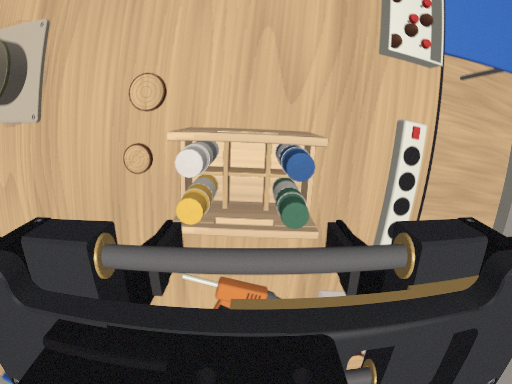

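The wrist view shows the crate at (247,183). The side board tops run from (168,135) to (327,141) and from (182,231) to (317,236). The row dividers sit near columns 226 and 268, and the middle row between them is empty.

Run:
```python
from h import *
np.set_printoptions(precision=4,suppress=True)
# corners of side boards tops (outer), z .15
for uv in ((168,131),(327,137),(168,139),(327,145)): print(uv,at("wrist",uv,.15))
for uv in ((181,234),(317,237),):print(uv,at("wrist",uv,.15))
for uv in ((228,142),(223,209),(266,142),(267,212)): print("div",uv,at("wrist",uv,.06))
# enlarge crop
b=cv2.imread("pics/w1.png")[115:250,150:345];cv2.imwrite("pics/w1c.png",cv2.resize(b,None,fx=4,fy=4,interpolation=cv2.INTER_CUBIC))
```

```text
(168, 131) [ 0.4656 -0.1127  0.15  ]
(327, 137) [ 0.6779 -0.1003  0.15  ]
(168, 139) [ 0.4662 -0.1235  0.15  ]
(327, 145) [ 0.6794 -0.111   0.15  ]
(181, 234) [ 0.4896 -0.2584  0.15  ]
(317, 237) [ 0.686  -0.2434  0.15  ]
div (228, 142) [ 0.541 -0.13   0.06 ]
div (223, 209) [ 0.5415 -0.244   0.06  ]
div (266, 142) [ 0.6021 -0.1241  0.06  ]
div (267, 212) [ 0.6166 -0.2418  0.06  ]
```

View pics/w1c.png

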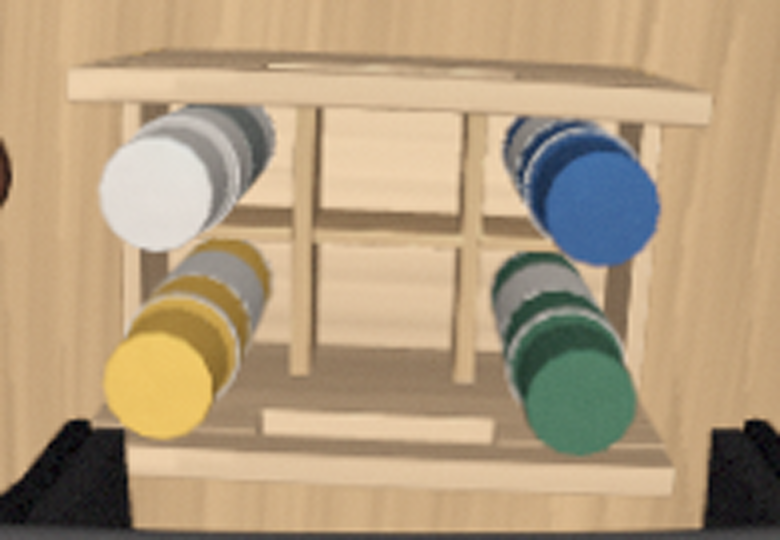

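The enlarged view gives these corners in full-picture pixels: side board tops (167.5,135.7)-(327.5,141.5) and (182.5,230)-(318,235), divider tops (226,175) and (267,175), and the cross divider at (247,174.6).

Run:
```python
from h import *
np.set_printoptions(precision=4,suppress=True)
P=lambda u,v,z:at("wrist",(u,v),z)[:2]
a,b,c,d=P(167.5,135.7,.15),P(327.5,141.5,.15),P(182.5,230,.15),P(318,235,.15)
for p,q in((a,b),(c,d)): print(np.linalg.norm(q-p),np.degrees(np.arctan2(*(q-p)[::-1])))
print((a+b)/2,(c+d)/2,(a+b+c+d)/4, np.linalg.norm((a+b-c-d)/2))
e,f=P(226.2,174,.06),P(267.4,175.5,.06); print(e,f,np.linalg.norm(e-f),(e+f)/2)
print(P(247.2,174.6,.06))
for n in("top","scene"):
  camera(n)
  for q in("stick_standing","stick_lying"):
    m=silhouettes(q,n)
    if m: 
      print(n,q,m[0]["box"],m[0]["conf"]); np.save(f"m_{n}_{q}.npy",m[0]["mask"])
      ys,xs=np.nonzero(m[0]["mask"]); r=cv2.minAreaRect(np.c_[xs,ys].astype(np.float32)); bp=cv2.boxPoints(r); z=.018 if q[-1]=="g" and "ly" in q else .06
      print(r,[at(n,x,z)[:2] for x in bp], at(n,r[0],z))
```

```text
0.214524678832077 3.4296293880482986
0.19550820409374695 3.4156076339288766
[ 0.5723 -0.1127] [ 0.5893 -0.246 ] [ 0.5808 -0.1793] 0.1344260704042261
[ 0.5424 -0.183 ] [ 0.6103 -0.1788] 0.06797112021614732 [ 0.5763 -0.1809]
[ 0.577  -0.1806]
top stick_standing [178.6, 142.3, 12.9, 18.0] 0.6
((176.3000030517578, 140.1000213623047), (21.913467407226562, 12.074767112731934), 63.43495178222656) [array([0.6778, 0.2402]), array([0.695 , 0.2079]), array([0.6339, 0.1766]), array([0.617 , 0.2088])] [0.6558 0.2083 0.06  ]
top stick_lying [174.8, 192.4, 20.2, 41.6] 0.78
((176.0346221923828, 191.37306213378906), (12.892751693725586, 41.572547912597656), 15.255120277404785) [array([0.4476, 0.2454]), array([0.5725, 0.2154]), array([0.562 , 0.1767]), array([0.4373, 0.2071])] [0.5045 0.2112 0.018 ]
scene stick_standing [248.4, 251.7, 11.6, 39.9] 0.94
((249.0, 252.0), (34.0, 12.0), 90.0) [array([0.6378, 0.1349]), array([0.6062, 0.1533]), array([0.6685, 0.2594]), array([0.6977, 0.2423])] [0.6537 0.1995 0.06  ]
scene stick_lying [293.8, 241.5, 39.5, 17.2] 0.81
((291.4638977050781, 242.33395385742188), (12.490862846374512, 41.976097106933594), 77.7352294921875) [array([0.5608, 0.1668]), array([0.4281, 0.2025]), array([0.4501, 0.2466]), array([0.5787, 0.2109])] [0.5052 0.2068 0.018 ]
```

{"op": "carry_out", "data": {
  "rows": [
    [-1,0.3,-0.97,0.3,0],
    [-1,0.3,-0.97,0.3,0],
    [-1,0.3,-0.97,0.3,0],
    [-1,0.3,-0.97,0.3,0],
    [-1,0.3,-0.97,0.3,0],
    [-1,0.3,-0.97,0.3,0],
    [-1,0.3,-0.97,0.4,0],
    [-1,0.3,-0.97,0.4,0],
    [-1,0.3,-0.97,0.4,0],
    [-1,0.3,-0.97,0.4,0],
    [-1,0.3,-0.97,0.4,0],
    [-1,0.2,-0.6,0.3,0],
    [-1,0,0,0,0]
  ]
}}

```text
time: 4.98
ee_pos: [0.6607, 0.204, 0.2627]
eef_rot: [0.999, 0.043, 0.002, 0.001]
ft_force: [-0.4, 0.6, 0.1]
width: 0.0873
```

```bash
cat >> h.py <<'E'
def pose(): 
    s=read_state(); M=R.from_quat(s["eef_rot"]).as_matrix(); return s["ee_pos"],M
def go(t):
    p,M=pose(); return M.T@(np.array(t)-p)/.03
def wproj(P):
    c=camera_info("wrist"); p,M=pose(); T=np.eye(4);T[:3,:3]=M;T[:3,3]=p; T=T@np.array(c["tool_from_camera"])
    q=T[:3,:3].T@(np.array(P)-T[:3,3]); th=np.arctan2(np.hypot(q[0],q[1]),q[2]); k=c["fx"]*th/np.hypot(q[0],q[1])
    return np.array([c["cx"]+k*q[0],c["cy"]+k*q[1]])
E
python3 - <<'E'
from h import *
np.set_printoptions(precision=4,suppress=True)
p,M=pose();print(p,M[:,0]);b=camera("wrist")
for q in("stick_standing","stick_lying"):
    for m in silhouettes(q,"wrist")[:1]:
        print(q,m["box"],m["conf"]);b[m["mask"]]=b[m["mask"]]//2
        ys,xs=np.nonzero(m["mask"]); r=cv2.minAreaRect(np.c_[xs,ys].astype(np.float32)); print(r,[at("wrist",x,.018)[:2] for x in cv2.boxPoints(r)])
    print([(x["xy"],at("wrist",x["xy"],0 if q[-8]=="s" else .018)[:2]) for x in pinpoint(q,"wrist")[:1]])
f=wproj((.654,.203,0));t=wproj((.654,.203,.125));print(f,t)
cv2.imwrite("pics/w2.png",b)
E
```

```text
[0.6607 0.204  0.2627] [0.9963 0.0864 0.0032]
stick_standing [247.8, 176.4, 35.3, 54.4] 0.72
((247.5, 177.5), (49.0, 35.0), 90.0) [array([0.6296, 0.2173]), array([0.6762, 0.221 ]), array([0.6824, 0.1531]), array([0.634 , 0.1491])]
[([248.7, 161.1], array([0.6565, 0.2036]))]
stick_lying [145.8, 156.1, 91.1, 52.1] 0.97
((142.968505859375, 156.0216064453125), (89.8106918334961, 26.39783477783203), 18.711740493774414) [array([0.4317, 0.2028]), array([0.4464, 0.2398]), array([0.5766, 0.2042]), array([0.5656, 0.1683])]
[([185.2, 169.1], array([0.5709, 0.1879]))]
[246.3299 160.2742] [244.2134 179.7599]
```

View pics/w2.png

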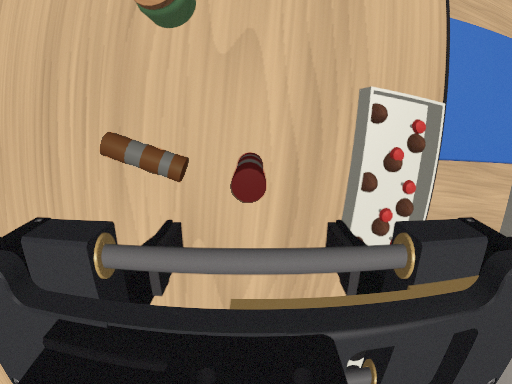

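The wrist view shows the red stick's cap top at (249,184), and it stands clear. The orange stick lies from foot (182,168) to cap (107,144). I'm descending on the red stick.

{"op": "carry_out", "data": {
  "rows": [
    [-1,-0.12,0.1,0.8,0],
    [-1,0,0,0.9,0],
    [-1,0,0,0.9,0],
    [-1,0,0,0.9,0],
    [-1,0,0,0.9,0],
    [-1,0,0,0.6,0],
    [-1,0,0,0,0]
  ]
}}

```text
time: 5.82
ee_pos: [0.6676, 0.1802, 0.1205]
eef_rot: [0.999, 0.03, 0.012, 0.003]
ft_force: [-0.7, -0.6, -0.4]
width: 0.0869
```

Run:
```python
from h import *
p,M=pose();b=camera("wrist");print(p,M[:,0]);cv2.imwrite("pics/w3.png",b[150:384,100:400])
for m in silhouettes("stick_standing","wrist")[:1]:print(m["box"],m["conf"])
print("go",go((.6575,.2,.110)),wproj((.6575,.2,.125)))
```

```text
[0.66755623 0.18015078 0.12054187] [0.99785334 0.06066651 0.0246634 ]
[231.5, 190.2, 68.7, 92.5] 0.81
go [-0.35917738 -0.6541007   0.46852824] [233.75996379 215.05768455]
```

View pics/w3.png

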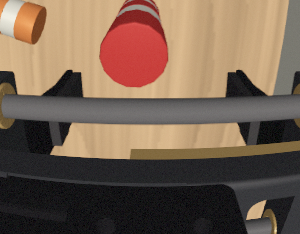

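The cap top is centred at about (233,200), so the stick is roughly 24 mm ahead in +y. The tool drifted, so I'm making the correction slowly.

{"op": "carry_out", "data": {
  "rows": [
    [-1,-0.12,-0.28,0.1,0],
    [-1,-0.12,-0.28,0.1,0],
    [-1,-0.12,-0.28,0.1,0],
    [-1,0,0,0,0]
  ]
}}

```text
time: 6.25
ee_pos: [0.6588, 0.2083, 0.1214]
eef_rot: [0.999, 0.029, 0.019, 0.001]
ft_force: [-1.1, -0.4, 0.4]
width: 0.0869
```

Run:
```python
from h import *
p,M=pose();b=camera("wrist");print(p,M.round(4));cv2.imwrite("pics/w4.png",b[150:384,100:400])
m=silhouettes("stick_standing","wrist")[0];print(m["box"],m["conf"])
ys,xs=np.nonzero(m["mask"]); print(ys.max(),[ (x,wproj((.657,x,.125)),wproj((.657,x-.018,.125))) for x in(.2,.206)])
```

```text
[0.6587663  0.20830177 0.12141737] [[ 0.9976  0.058   0.0379]
 [ 0.058  -0.9983 -0.001 ]
 [ 0.0378  0.0032 -0.9993]]
[247.8, 227.9, 62.3, 108.1] 0.97
282 [(0.2, array([247.87480363, 260.98506042]), array([246.36979624, 288.24362532])), (0.206, array([248.41637726, 251.23352315]), array([246.85166537, 279.49012118]))]
```

Run:
```python
from h import *
s=read_state();print(s["joint_positions"].round(3),s["joint_vel"].round(3),s["torque"],s["time"])
```

```text
[ 0.057  0.609 -0.63   1.409  0.389  1.21  -0.556] [ 0.014  0.009  0.016 -0.002  0.004  0.003  0.008] [ 0.04221926 -0.05841638 -0.06776749] 6.35
```

{"op": "carry_out", "data": {
  "rows": [
    [-1,0,0.12,0.4,0],
    [-1,0,0,0.2,0],
    [0.3,0,0,0,0],
    [0.3,0,0,0,0],
    [0.3,0,0,0,0],
    [0.3,0,0,0,0],
    [0.3,0,0,0,0],
    [0.3,0,0,0,0]
  ],
  "force": 25
}}

```text
time: 7.02
ee_pos: [0.6617, 0.2004, 0.1015]
eef_rot: [0.999, 0.027, 0.019, 0.002]
ft_force: [0.1, -0.5, -0.2]
width: 0.0549
```

Run:
```python
from h import *
p,M=pose();print(p,M.round(4),read_state()["width"],read_state()["ft_force"])
```

```text
[0.66169662 0.20036221 0.10151892] [[ 0.9978  0.0546  0.0386]
 [ 0.0548 -0.9985 -0.0034]
 [ 0.0384  0.0055 -0.9992]] 0.05490695329446946 [ 0.10679428 -0.54874112 -0.15196703]
```

{"op": "carry_out", "data": {
  "rows": [
    [-0.3,-0.13,-0.12,-0.35,0],
    [0.5,0,0,0,0],
    [0.5,0,0,0,0],
    [0.5,0,0,0,0],
    [0.5,0,0,0,0],
    [0.5,0,0,0,0],
    [0.5,0,0,0,0]
  ],
  "force": 25
}}

```text
time: 7.6
ee_pos: [0.6569, 0.2048, 0.1142]
eef_rot: [0.999, 0.028, 0.02, 0.002]
ft_force: [-0.5, 0.7, 0.1]
width: 0.0353
```

Run:
```python
from h import *
p,M=pose();print(p,M.round(4),read_state()["width"],read_state()["ft_force"])
```

```text
[0.65694391 0.20479037 0.11421621] [[ 0.9977  0.0552  0.0402]
 [ 0.0553 -0.9985 -0.0028]
 [ 0.04    0.005  -0.9992]] 0.035262905323780395 [-0.54357246  0.68557934  0.1034607 ]
```

{"op": "carry_out", "data": {
  "rows": [
    [0.5,0,0,-0.5,0],
    [0.5,0,0,-0.9,0],
    [0.5,0,0,-0.9,0],
    [0.5,0,0,-0.9,0],
    [0.5,0,0,-0.9,0],
    [0.5,0,0,-0.9,0],
    [0.5,0,0,-0.9,0],
    [0.5,0,0,-0.9,0],
    [0.5,0,0,0,0]
  ]
}}

```text
time: 8.35
ee_pos: [0.6458, 0.2047, 0.3333]
eef_rot: [0.999, 0.028, 0.018, 0.002]
ft_force: [0.8, -0.2, 0.2]
width: 0.0356
```

Run:
```python
from h import *
p,M=pose();print(p,M.round(4),read_state()["width"],go((.579,-.212,p[2])))
```

```text
[0.64577326 0.20471121 0.33332226] [[ 0.9977  0.0564  0.0367]
 [ 0.0565 -0.9984 -0.002 ]
 [ 0.0366  0.0041 -0.9993]] 0.03564368224187456 [-3.00562428 13.74262974 -0.05395305]
```

{"op": "carry_out", "data": {
  "rows": [
    [0.5,-0.1,0.4,0,0],
    [0.5,-0.17,0.75,0,0],
    [0.5,-0.17,0.75,0,0],
    [0.5,-0.17,0.75,0,0],
    [0.5,-0.17,0.75,0,0],
    [0.5,-0.17,0.75,0,0],
    [0.5,-0.17,0.75,0,0],
    [0.5,-0.17,0.75,0,0],
    [0.5,-0.17,0.75,0,0],
    [0.5,-0.17,0.75,0,0],
    [0.5,-0.17,0.75,0,0],
    [0.5,-0.17,0.75,0,0],
    [0.5,-0.17,0.75,0,0],
    [0.5,-0.17,0.75,0,0],
    [0.5,-0.17,0.75,0,0],
    [0.5,-0.17,0.75,0,0],
    [0.5,-0.17,0.75,0,0],
    [0.5,-0.17,0.7,0,0],
    [0.5,-0.1,0.4,0,0],
    [0.5,0,0,0,0]
  ]
}}

```text
time: 10.02
ee_pos: [0.5551, -0.24, 0.3257]
eef_rot: [1.0, 0.023, 0.011, 0.001]
ft_force: [0.6, 0.7, -0.0]
width: 0.0356
```

Run:
```python
from h import *
p,M=pose();print(p,M.round(4),read_state()["width"],go((.579,-.212,p[2])),read_state()["joint_positions"].round(2))
b=camera("wrist");cv2.imwrite("pics/w5.png",b)
```

```text
[ 0.55507968 -0.2400192   0.32570122] [[ 0.9987  0.0468  0.0215]
 [ 0.0469 -0.9989 -0.0023]
 [ 0.0213  0.0033 -0.9998]] 0.035575821197884896 [ 0.84009086 -0.89559335  0.0149455 ] [ 0.73  0.28 -0.5   1.37  0.13  1.5   0.29]
```

View pics/w5.png

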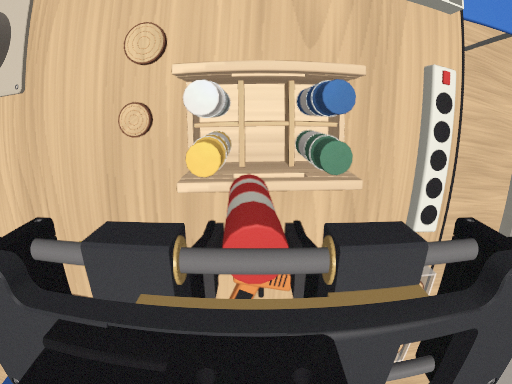

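The view shows the red stick held close to vertical, foot near (248,185). The crate is square to the tool, with board tops centred at (268.5,71) and (270,185). The tool overshot the cell by about 28 mm in y.

Run:
```python
from h import *
a,b=at("wrist",(268.5,71),.15),at("wrist",(270,185),.15);print(a,b,(a+b)/2)
print(at("wrist",(265.5,123.5),.06))  # cross divider centre
p,M=pose(); print("foot proj if along tool z/vertical",wproj(p+M[:,2]*.114),wproj(p-[0,0,.114]), wproj(p-[0,0,.114]+[0,.018,0]))
```

```text
[ 0.56933588 -0.11897542  0.15      ] [ 0.57775378 -0.24475461  0.15      ] [ 0.57354483 -0.18186502  0.15      ]
[ 0.57447695 -0.17914202  0.06      ]
foot proj if along tool z/vertical [253.74328744 193.71847022] [251.05603738 193.38117157] [251.96360247 174.04059722]
```

{"op": "carry_out", "data": {
  "rows": [
    [0.5,0.28,-0.3,0,0],
    [0.5,0.28,-0.3,0,0],
    [0.5,0.28,-0.3,0,0],
    [0.5,0,0,0,0]
  ]
}}

```text
time: 10.4
ee_pos: [0.5825, -0.2017, 0.3264]
eef_rot: [1.0, 0.027, 0.011, -0.0]
ft_force: [0.8, 0.3, -0.3]
width: 0.0359
```

Run:
```python
from h import *
p,M=pose();print(p,M[:,0],M[:,2],go((.579,-.212,.18)),read_state()["joint_vel"].round(3))
```

```text
[ 0.58245652 -0.20174664  0.32642343] [0.998334   0.05316431 0.02242285] [ 2.24028785e-02  9.71564372e-04 -9.99748552e-01] [-0.24263682  0.33408956  4.87664044] [-0.016 -0.007  0.004  0.003 -0.002  0.004  0.01 ]
```

{"op": "carry_out", "data": {
  "rows": [
    [0.5,-0.1,0.25,0.3,0],
    [0.5,0,0,0.3,0],
    [0.5,0,0,0.2,0],
    [0.5,0,0,0,0]
  ]
}}

```text
time: 10.73
ee_pos: [0.5818, -0.2055, 0.2995]
eef_rot: [0.999, 0.03, 0.011, -0.001]
ft_force: [0.4, -0.2, -0.6]
width: 0.0358
```

Run:
```python
from h import *
p,M=pose();print(p,M[:,0],M[:,2],go((.579,-.212,.124)))
b=camera("wrist");cv2.imwrite("pics/w6.png",b[20:330,130:400])
```

```text
[ 0.58183625 -0.20548308  0.2995491 ] [0.99790106 0.06072403 0.02249594] [ 0.02240569  0.00216684 -0.99974661] [-0.23917231  0.21577674  5.84756501]
```

View pics/w6.png

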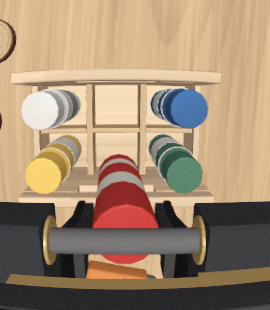

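The foot hangs between the dividers (crop columns 91 and 140) over the right cell. I'm descending.

{"op": "carry_out", "data": {
  "rows": [
    [0.5,-0.15,0.2,0.4,0],
    [0.5,0,0,0.5,0],
    [0.5,0,0,0.5,0],
    [0.5,0,0,0.5,0],
    [0.5,0,0,0.4,0],
    [0.5,0,0,0,0]
  ]
}}

```text
time: 11.28
ee_pos: [0.5786, -0.2146, 0.2296]
eef_rot: [1.0, 0.028, 0.013, 0.0]
ft_force: [-0.6, -0.1, -0.8]
width: 0.0358
```

Run:
```python
from h import *
p,M=pose();print(p,M[:,0],M[:,2],go((.579,-.212,.124)),read_state()["ft_force"])
```

```text
[ 0.57861606 -0.21463866  0.22960078] [0.99809706 0.05637782 0.0249759 ] [ 2.50109469e-02  8.39057170e-05 -9.99687174e-01] [-0.07018352 -0.09176273  3.51925232] [-0.61076947 -0.12924962 -0.82750239]
```

{"op": "carry_out", "data": {
  "rows": [
    [0.5,0,-0.06,0.45,0],
    [0.5,0,-0.06,0.45,0],
    [0.5,0,-0.06,0.45,0],
    [0.5,0,-0.06,0.45,0],
    [0.5,0,-0.06,0.45,0],
    [0.5,0,0,0,0]
  ]
}}

```text
time: 11.78
ee_pos: [0.5809, -0.2067, 0.1616]
eef_rot: [1.0, 0.027, 0.014, 0.001]
ft_force: [0.3, 0.6, -0.9]
width: 0.0356
```

Run:
```python
from h import *
p,M=pose();print(p,M[:,0],M[:,2],go((.579,-.212,.124)),read_state()["ft_force"])
```

```text
[ 0.58091279 -0.20670746  0.16164737] [0.99812011 0.0542505  0.02851532] [ 0.02864916 -0.0016908  -0.9995881 ] [-0.10899471  0.16863512  1.25286697] [ 0.34756347  0.5824409  -0.92807928]
```

{"op": "carry_out", "data": {
  "rows": [
    [0.5,-0.08,0.12,0.3,0],
    [0.5,0,0,0.3,0],
    [0.5,0,0,0.25,0],
    [0.5,0,0,0.1,0],
    [0.5,0,0,0,0]
  ]
}}

```text
time: 12.2
ee_pos: [0.5803, -0.2119, 0.1326]
eef_rot: [1.0, 0.027, 0.015, 0.002]
ft_force: [-0.3, 0.4, -0.8]
width: 0.0352
```

Run:
```python
from h import *
p,M=pose();print(p,M[:,0],M[:,2],go((.579,-.212,.124)),read_state()["ft_force"])
```

```text
[ 0.5802892  -0.21190276  0.13264928] [0.99809313 0.05349259 0.0308001 ] [ 0.0310025  -0.0029578  -0.99951493] [-0.05194459 -0.00038636  0.28684689] [-0.26936679  0.43270846 -0.84769148]
```

{"op": "carry_out", "data": {
  "rows": [
    [0.5,0,0,0.12,0],
    [0.5,0,0,0.12,0],
    [0.5,0,0,0.1,0],
    [0.5,0,0,0,0]
  ]
}}

```text
time: 12.53
ee_pos: [0.5816, -0.2125, 0.1232]
eef_rot: [1.0, 0.027, 0.017, 0.003]
ft_force: [0.4, 0.4, -1.1]
width: 0.0358
```

Run:
```python
from h import *
p,M=pose();print(p,M[:,0],go((.579,-.212,.124)),read_state()["ft_force"])
```

```text
[ 0.58157415 -0.21245789  0.1231949 ] [0.99804261 0.0531356  0.03297824] [-0.08394118 -0.01962837 -0.02973692] [ 0.41716153  0.40315806 -1.10518275]
```

{"op": "carry_out", "data": {
  "rows": [
    [0.5,-0.05,0,0.08,0],
    [0.5,0,0,0.08,0],
    [0.5,0,0,0,0]
  ]
}}

```text
time: 12.78
ee_pos: [0.5828, -0.2137, 0.1238]
eef_rot: [0.999, 0.026, 0.02, 0.005]
ft_force: [0.3, 0.8, -0.9]
width: 0.0351
```

{"op": "carry_out", "data": {
  "rows": [
    [0.5,-0.05,0,0.2,0],
    [0.5,0,0,0,0]
  ]
}}

```text
time: 12.95
ee_pos: [0.5842, -0.2149, 0.1219]
eef_rot: [0.999, 0.026, 0.023, 0.006]
ft_force: [0.3, -0.8, -1.5]
width: 0.0357
```

{"op": "carry_out", "data": {
  "rows": [
    [0.05,0,0,0,0],
    [0.0,0,0,0,0],
    [0.0,0,0,0,0],
    [0.0,0,0,0,0]
  ]
}}

```text
time: 13.28
ee_pos: [0.5841, -0.2147, 0.1212]
eef_rot: [0.999, 0.026, 0.023, 0.006]
ft_force: [0.5, 0.4, -0.1]
width: 0.0431
```

Run:
```python
from h import *
s=read_state();p,M=pose();print(p,M.round(3),s["ft_force"],s["width"],s["torque"])
b=camera("wrist");cv2.imwrite("pics/w7.png",b[0:330,100:420])
```

```text
[ 0.58414154 -0.21472014  0.12119218] [[ 0.998  0.052  0.047]
 [ 0.053 -0.999 -0.012]
 [ 0.047  0.014 -0.999]] [ 0.45063264  0.36751749 -0.13995898] 0.0431004291135755 [ 0.00442989 -0.04092657 -0.00654258]
```

View pics/w7.png

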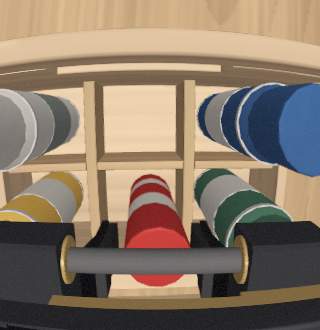

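The red stick stands released in the right cell (foot near crop (150,185), between dividers at 95 and 188). I'm lifting straight up.

{"op": "carry_out", "data": {
  "rows": [
    [0.0,0.02,0,-0.4,0],
    [0.0,0.02,0,-0.4,0],
    [0.0,0.02,0,-0.4,0],
    [0.0,0.03,0,-0.6,0],
    [0.0,0.04,0,-0.8,0],
    [-0.2,0.04,0,-0.8,0],
    [-0.5,0.04,0,-0.8,0],
    [-0.8,0.04,0,-0.8,0],
    [-0.8,0,0,0,0]
  ]
}}

```text
time: 14.08
ee_pos: [0.5841, -0.2114, 0.2871]
eef_rot: [0.999, 0.027, 0.025, 0.006]
ft_force: [0.8, -0.4, -0.1]
width: 0.0629
```

Run:
```python
from h import *
s=read_state();p,M=pose();print(p,M.round(3),s["ft_force"],s["width"],s["joint_positions"].round(2))
b=camera("wrist");cv2.imwrite("pics/w8.png",b[0:330,100:420])
print([ (m["box"],m["conf"]) for m in silhouettes("stick_standing","wrist")],go((.461,.217,.3)))
for z in(.134,.009): print(wproj((.577,-.212,z)))
```

```text
[ 0.58408298 -0.21137053  0.28708292] [[ 0.997  0.054  0.05 ]
 [ 0.054 -0.998 -0.011]
 [ 0.049  0.014 -0.999]] [ 0.78133546 -0.37281284 -0.10057865] 0.06291841641677039 [ 0.69  0.31 -0.52  1.42  0.16  1.4   0.22]
[([247.4, 175.9, 29.8, 50.9], 0.82)] [ -3.25731927 -14.46591693  -0.90126119]
[241.38068748 183.59265367]
[241.08559463 162.66914863]
```

View pics/w8.png

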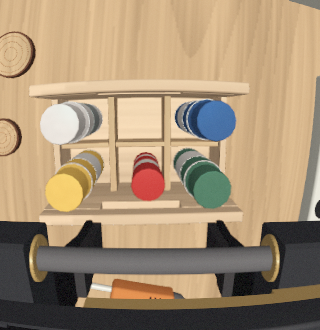

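The red stick now stands upright in the right cell, with its cap top at crop (148,184). All four tins are still standing. Next is the lying stick.

{"op": "carry_out", "data": {
  "rows": [
    [-1,-0.1,-0.5,0,0],
    [-1,-0.18,-0.8,0,0],
    [-1,-0.18,-0.8,0,0],
    [-1,-0.18,-0.8,0,0],
    [-1,-0.18,-0.8,0,0],
    [-1,-0.18,-0.8,0,0],
    [-1,-0.18,-0.8,0,0],
    [-1,-0.18,-0.8,0,0],
    [-1,-0.18,-0.8,0,0],
    [-1,-0.18,-0.8,0,0],
    [-1,-0.18,-0.8,0,0],
    [-1,-0.18,-0.8,0,0],
    [-1,-0.18,-0.8,0,0],
    [-1,-0.18,-0.8,0,0],
    [-1,-0.18,-0.8,0,0],
    [-1,-0.18,-0.8,0,0],
    [-1,-0.18,-0.8,0,0],
    [-1,-0.18,-0.8,0,0],
    [-1,0,0,0,0]
  ]
}}

```text
time: 15.77
ee_pos: [0.44, 0.2324, 0.2569]
eef_rot: [1.0, 0.028, 0.008, 0.007]
ft_force: [-1.2, 1.2, -0.5]
width: 0.0872
```

{"op": "carry_out", "data": {
  "rows": [
    [-1,0,0,0,-1],
    [-1,0,0,0,-1],
    [-1,0,0,0,-1],
    [-1,0,0,0,-1],
    [-1,0,0,0,-1],
    [-1,0,0,0,-1],
    [-1,0,0,0,-1],
    [-1,0,0,0,-1],
    [-1,0,0,0,-1],
    [-1,0,0,0,-1],
    [-1,0,0,0,-1],
    [-1,0,0,0,-1],
    [-1,0,0,0,-1],
    [-1,0,0,0,-1],
    [-1,0,0,0,0]
  ]
}}

```text
time: 17.02
ee_pos: [0.4236, 0.232, 0.2436]
eef_rot: [0.781, 0.625, -0.011, 0.009]
ft_force: [-0.4, 0.3, -0.1]
width: 0.0869
```

```bash
cat > ly.py <<'E'
from h import *
np.set_printoptions(precision=4,suppress=True)
s=read_state();p,M=pose();print(s["time"],p,M,s["joint_positions"].round(2),np.degrees(np.arctan2(M[1,0],M[0,0])))
b=camera("wrist");cv2.imwrite("pics/ly.png",b)
for m in silhouettes("stick_lying","wrist")[:1]:
    ys,xs=np.nonzero(m["mask"]);print(m["conf"],m["box"])
    P=np.array([at("wrist",q,.018)[:2] for q in zip(xs[::3],ys[::3])]).astype(np.float32)
    r=cv2.minAreaRect(P);print(r);c=np.array(r[0]);bp=cv2.boxPoints(r)
    e=[bp[1]-bp[0],bp[2]-bp[1]];e=max(e,key=np.linalg.norm);e=e/np.linalg.norm(e);e=e*-np.sign(e[0])
    print("dir",e,np.degrees(np.arctan2(e[1],e[0])),"grasp",c+.0455*e,"go",go([*(c+.0455*e),.017]))
E
python3 ly.py
```

```text
17.0167 [0.4236 0.232  0.2436] [[ 0.2186  0.9758 -0.005 ]
 [ 0.9754 -0.2186 -0.0283]
 [-0.0287  0.0013 -0.9996]] [ 0.33  0.11 -0.98  1.76  0.11  1.34  0.67] 77.36899665971245
0.69 [256.4, 231.8, 26.0, 91.2]
((0.5085767507553101, 0.20887556672096252), (0.035551298409700394, 0.13718119263648987), 76.26800537109375)
dir [-0.9714  0.2374] 166.26799 grasp [0.4644 0.2197] go [0.1191 1.3958 7.5609]
```

{"op": "carry_out", "data": {
  "rows": [
    [-1,0.02,0.23,0.8,0],
    [-1,0.02,0.23,0.8,0],
    [-1,0.02,0.23,0.8,0],
    [-1,0.02,0.23,0.8,0],
    [-1,0.02,0.23,0.8,0],
    [-1,0.02,0.23,0.8,0],
    [-1,0,0,0.6,0],
    [-1,0,0,0.4,0],
    [-1,0,0,0,0]
  ]
}}

```text
time: 17.87
ee_pos: [0.4648, 0.2202, 0.0616]
eef_rot: [0.792, 0.611, -0.01, 0.011]
ft_force: [-0.6, -0.7, -0.8]
width: 0.0871
```

```bash
python3 ly.py; python3 -c "
from h import *
print(go((.4630,.2197,.019)))"
```

```text
17.8667 [0.4648 0.2202 0.0616] [[ 0.254   0.9672 -0.0032]
 [ 0.9668 -0.254  -0.03  ]
 [-0.0298  0.0045 -0.9995]] [ 0.2   0.42 -0.87  1.89  0.39  1.03  0.47] 75.28039137608268
0.58 [255.9, 243.9, 51.9, 114.5]
((0.48766282200813293, 0.21521586179733276), (0.03622829541563988, 0.09171485900878906), 75.29658508300781)
dir [-0.9673  0.2538] 165.29659 grasp [0.4437 0.2268] go [ 0.038  -0.7748  1.5651]
[-0.02858839 -0.09090529  1.5050722 ]
```

{"op": "carry_out", "data": {
  "rows": [
    [-1,0,-0.15,0.5,0],
    [-1,0,0,0.5,0],
    [-1,0,0,0.35,0],
    [-1,0,0,0,0]
  ]
}}

```text
time: 18.3
ee_pos: [0.4647, 0.2228, 0.0267]
eef_rot: [0.792, 0.61, -0.005, 0.013]
ft_force: [-0.8, 0.5, -0.5]
width: 0.0873
```

{"op": "carry_out", "data": {
  "rows": [
    [-1,0,-0.15,0.25,0],
    [-1,0,0,0,0]
  ]
}}

```text
time: 18.47
ee_pos: [0.4607, 0.224, 0.0192]
eef_rot: [0.792, 0.61, -0.005, 0.013]
ft_force: [-0.5, -0.5, -1.2]
width: 0.087
```

{"op": "carry_out", "data": {
  "rows": [
    [0.5,0,0,0,0],
    [0.5,0,0,0,0],
    [0.5,0,0,0,0],
    [0.5,0,0,0,0],
    [0.5,0,0,0,0],
    [0.5,0,0,0,0],
    [0.5,0,0,0,0],
    [0.5,0,0,0,0],
    [0.5,0,0,0,0],
    [0.5,0,0,0,0],
    [0.5,0,0,0,0]
  ],
  "force": 6
}}

```text
time: 19.38
ee_pos: [0.462, 0.2246, 0.0211]
eef_rot: [0.792, 0.61, -0.003, 0.014]
ft_force: [-0.0, 0.8, 0.4]
width: 0.0357
```

```bash
python3 ly.py
```

```text
19.3833 [0.462  0.2246 0.0211] [[ 0.2562  0.9666  0.0117]
 [ 0.9664 -0.2558 -0.0255]
 [-0.0217  0.0178 -0.9996]] [ 0.16  0.47 -0.83  1.93  0.46  0.94  0.41] 75.15167383314972
0.91 [256.5, 254.4, 67.3, 89.9]
((0.46938374638557434, 0.2223549485206604), (0.036068595945835114, 0.058064188808202744), 74.79576110839844)
dir [-0.965   0.2623] 164.79575 grasp [0.4255 0.2343] go [ 0.0036 -1.2643  0.116 ]
```

Gripped at 35.7 mm, about 106 mm from the foot. I'm tilting it up on its foot edge along an arc, checking the angle as it goes.

{"op": "carry_out", "data": {
  "rows": [
    [0.5,0.0,0.08,-0.3,0],
    [0.5,0.0,0.12,-0.3,0],
    [0.5,0.0,0.2,-0.29,0],
    [0.5,0.0,0.2,-0.28,0],
    [0.5,0,0,0,0]
  ]
}}

```text
time: 19.9
ee_pos: [0.4807, 0.2205, 0.0606]
eef_rot: [0.792, 0.61, -0.003, 0.014]
ft_force: [0.5, -0.1, -0.4]
width: 0.0359
```

```bash
cat > an.py <<'E'
from h import *
s=read_state();p,M=pose();r=p-np.array([.462,.2246,.0211]);print(p,"d",1e3*(r[:2]@[.966,-.258]),"side",1e3*(r[:2]@[.258,.966]),"h",1e3*r[2],s["ft_force"].round(1),s["width"],M[2].round(3))
b=camera("wrist");cv2.imwrite("pics/an.png",b)
for m in silhouettes("stick_lying","wrist")[:1]:print(m["box"],m["conf"])
E
python3 an.py
```

```text
[0.48072745 0.22051375 0.0605692 ] d 19.144974558521966 side 0.8843625562899834 h 39.46919866003173 [ 0.5 -0.1 -0.4] 0.03586970707744296 [-0.022  0.018 -1.   ]
[256.0, 253.7, 63.4, 92.2] 0.84
```

```bash
cat > pr.py <<'E'
from h import *
# predicted stick box in the wrist view for tilt th, pinch L from foot
def box(th,L=.1065,dz=.003):
    p,M=pose(); y=np.array([M[0,1],M[1,1],0]);y/=np.linalg.norm(y);x=np.cross(y,[0,0,1]); a=-y*np.cos(th)+np.array([0,0,1])*np.sin(th);n=np.cross(a,x)
    c=p-[0,0,dz]; P=[c+a*(l-L)+.018*(x*np.cos(f)+n*np.sin(f)) for l in np.linspace(.04,.125,18) for f in np.linspace(0,6.28,24)]
    q=np.array([wproj(v) for v in P]); lo,hi=q.min(0),q.max(0); return lo.round(),hi.round()
if __name__=="__main__":
    b=camera("wrist")
    for m in silhouettes("stick_lying","wrist")[:1]:
        ys,xs=np.nonzero(m["mask"]);print("seen",xs.min(),ys.min(),xs.max(),ys.max())
    for t in(0,20,40,60,75,90):print(t,*box(np.radians(t)))
E
python3 pr.py; python3 an.py
```

```text
seen 221 206 286 299
0 [221. 204.] [288. 353.]
20 [219. 199.] [289. 330.]
40 [218. 200.] [289. 303.]
[0.47802485 0.22040129 0.05796469] d 16.563270316984237 side 0.07846128215017838 h 36.864690801177886 [ 0.6  0.2 -0.4] 0.03594909385070162 [-0.024  0.014 -1.   ]
[255.9, 253.9, 65.5, 87.4] 0.77Traceback (most recent call last):
  File "pr.py", line 11, in <module>
    for t in(0,20,40,60,75,90):print(t,*box(np.radians(t)))
                                        ~~~^^^^^^^^^^^^^^^
  File "pr.py", line 6, in box
    q=np.array([wproj(v) for v in P]); lo,hi=q.min(0),q.max(0); return lo.round(),hi.round()
                ~~~~~^^^
  File "h.py", line 23, in wproj
    c=camera_info("wrist"); p,M=pose(); T=np.eye(4);T[:3,:3]=M;T[:3,3]=p; T=T@np.array(c["tool_from_camera"])
                                ~~~~^^
  File "h.py", line 19, in pose
    s=read_state(); M=R.from_quat(s["eef_rot"]).as_matrix(); return s["ee_pos"],M
ValueError: time passes only in moves, steps and waits
```

View pics/an.png

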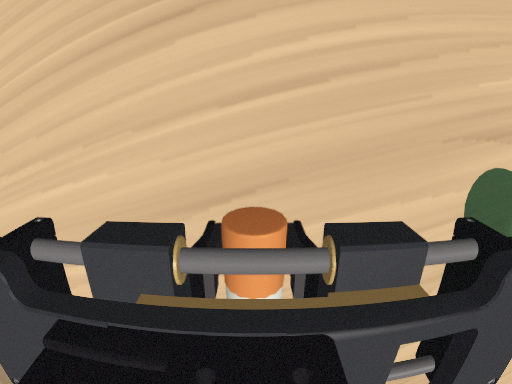

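The view shows the cap at (255,250), rotated by only about 10°, so at 6 N the pads hold it against swinging. I'll drop the force to 3 N, raise the stick and let its foot swing down.

{"op": "carry_out", "data": {
  "rows": [
    [0.5,0,0,0,0],
    [0.5,0,0,0,0],
    [0.5,0,0.1,-0.9,0],
    [0.5,0,0.1,-0.9,0],
    [0.5,0,0,-0.3,0],
    [0.5,0,0,0,0],
    [0.5,0,0,0,0],
    [0.5,0,0,0,0]
  ],
  "force": 3
}}

```text
time: 20.87
ee_pos: [0.4804, 0.2201, 0.119]
eef_rot: [0.791, 0.611, -0.008, 0.012]
ft_force: [0.0, 0.5, -0.5]
width: 0.036
```

```bash
cat > th.py <<'E'
from h import *
import sys
p,M=pose();s=read_state();print(s["time"],p,M[:,0].round(3),M[2].round(3),s["width"],s["ft_force"].round(1))
b=camera("scene");cv2.imwrite("pics/th.png",cv2.resize(b[150:300,200:380],None,fx=4,fy=4))
y=np.array([M[0,1],M[1,1],0]);y/=np.linalg.norm(y);x=np.cross(y,[0,0,1])
ms=silhouettes("stick_lying","scene")
if ms:
    m=ms[0];k=m["mask"].astype(np.uint8);print(m["conf"],m["box"])
    out=[]
    for t in range(-20,121,5):
        th=np.radians(t);a=-y*np.cos(th)+np.array([0,0,1])*np.sin(th);n=np.cross(a,x)
        P=np.array([proj("scene",p-[0,0,.003]+a*(l-.1065)+.018*(x*np.cos(f)+n*np.sin(f))) for l in(0,.125) for f in np.linspace(0,6.28,24)])
        h=cv2.convexHull(P.astype(np.float32)).astype(int);c=np.zeros_like(k);cv2.fillConvexPoly(c,h,1)
        out.append((round((c&k).sum()/(c|k).sum(),2),t))
    print(sorted(out)[::-1][:5])
E
python3 th.py
```

```text
20.8667 [0.48041866 0.22012489 0.11900575] [ 0.252  0.967 -0.027] [-0.027  0.009 -1.   ] 0.03600777650672571 [ 0.   0.5 -0.5]
0.7 [212.3, 168.8, 77.2, 72.1]
[(np.float64(0.0), 120), (np.float64(0.0), 115), (np.float64(0.0), 110), (np.float64(0.0), 105), (np.float64(0.0), 100)]
```

```bash
cat > th2.py <<'E'
from h import *
p,M=pose();s=read_state();print(s["time"],p,M[:,0].round(3),M[2].round(3),s["width"],s["ft_force"].round(1))
y=np.array([M[0,1],M[1,1],0]);y/=np.linalg.norm(y)
pr={}
for cam in("scene","top"):
    b=camera(cam);cv2.imwrite(f"pics/th_{cam}.png",b)
    hsv=cv2.cvtColor(b,cv2.COLOR_BGR2HSV);c0=proj(cam,p).astype(int);r=55
    m=((hsv[...,0]<16)&(hsv[...,1]>205)&(hsv[...,2]>100)).astype(np.uint8)
    w=np.zeros_like(m);w[max(0,c0[1]-r):c0[1]+r,max(0,c0[0]-r):c0[0]+r]=1;m*=w
    n,l,st,ce=cv2.connectedComponentsWithStats(m);print(cam,"orange",[(st[i,4],ce[i].round(1).tolist()) for i in range(1,n) if st[i,4]>5])
    for t in range(0,111,15):
        th=np.radians(t);a=-y*np.cos(th)+np.array([0,0,1])*np.sin(th);q=p-[0,0,.003]
        print(t,"foot",proj(cam,q+a*(.009-.1065)).round(),"cap",proj(cam,q+a*(.104-.1065)).round())
E
python3 th2.py
```

```text
20.9667 [0.48007938 0.22001548 0.11865187] [ 0.252  0.967 -0.028] [-0.028  0.008 -1.   ] 0.035901485190113804 [-0.   0.6 -0.9]
scene orange [(np.int32(46), [298.1, 225.9]), (np.int32(58), [290.5, 237.4]), (np.int32(33), [284.6, 245.1])]
0 foot [272. 228.] cap [302. 222.]
15 foot [273. 234.] cap [302. 222.]
30 foot [275. 238.] cap [303. 222.]
45 foot [280. 241.] cap [303. 222.]
60 foot [286. 243.] cap [303. 222.]
75 foot [293. 243.] cap [303. 222.]
90 foot [301. 242.] cap [303. 222.]
105 foot [308. 240.] cap [303. 222.]
top orange []
0 foot [177. 163.] cap [168. 194.]
15 foot [178. 166.] cap [168. 194.]
30 foot [178. 170.] cap [168. 194.]
45 foot [178. 176.] cap [168. 194.]
60 foot [177. 183.] cap [168. 195.]
75 foot [175. 191.] cap [168. 195.]
90 foot [173. 199.] cap [168. 195.]
105 foot [170. 207.] cap [168. 195.]
```

The foot shows at (285,245) in the scene picture, so the tilt is about 57°. I'll use quick jerks towards the foot side and upward to make it swing further.

{"op": "carry_out", "data": {
  "rows": [
    [0.5,0,0.95,-0.95,0],
    [0.5,0,0,0,0],
    [0.5,0,0.95,-0.95,0],
    [0.5,0,0,0,0],
    [0.5,0,0,0,0]
  ]
}}

```text
time: 21.48
ee_pos: [0.527, 0.2057, 0.1669]
eef_rot: [0.79, 0.613, -0.016, 0.01]
ft_force: [-0.6, 1.1, -1.1]
width: 0.0359
```

```bash
python3 th2.py
```

```text
21.4833 [0.52700145 0.20572805 0.1669169 ] [ 0.247  0.968 -0.038] [-0.038 -0.003 -0.999] 0.03590895798709817 [-0.6  1.1 -1.1]
scene orange [(np.int32(11), [293.3, 230.9]), (np.int32(7), [293.4, 238.0])]
0 foot [256. 220.] cap [288. 213.]
15 foot [257. 226.] cap [288. 214.]
30 foot [260. 231.] cap [288. 214.]
45 foot [265. 234.] cap [288. 214.]
60 foot [271. 236.] cap [288. 214.]
75 foot [279. 236.] cap [288. 214.]
90 foot [286. 235.] cap [288. 214.]
105 foot [294. 233.] cap [289. 214.]
top orange []
0 foot [180. 143.] cap [171. 175.]
15 foot [181. 146.] cap [171. 175.]
30 foot [181. 151.] cap [171. 175.]
45 foot [181. 158.] cap [171. 175.]
60 foot [180. 165.] cap [171. 176.]
75 foot [178. 173.] cap [171. 176.]
90 foot [176. 182.] cap [171. 176.]
105 foot [173. 190.] cap [171. 176.]
```

Run:
```python
from h import *
b=cv2.imread("pics/th_scene.png");hsv=cv2.cvtColor(b,cv2.COLOR_BGR2HSV)
# bright orange/ white / dark around stick
o=(hsv[...,0]<16)&(hsv[...,1]>170)&(hsv[...,2]>70); w=(hsv[...,1]<60)&(hsv[...,2]>90); k=hsv[...,2]<60
for r in range(200,256): print(r,"".join("O" if o[r,c] else "w" if w[r,c] else "#" if k[r,c] else "." for c in range(262,320)))
```

```text
200 ...................#########...###############............
201 ...................###########################............
202 ...................############################...........
203 ...................############################...........
204 ..................##############################..........
205 ..................#################################.......
206 ..................##################################......
207 ..................###################################.....
208 ...................##################################.....
209 ...................###################################....
210 ....................####.#############################....
211 ....................##...##############################...
212 ....................###.##############################....
213 .....................#################################....
214 .....................#################################....
215 ......................#.##############################....
216 .....................OOO##############################....
217 .....................OO.O
[... 1727 characters left out ...]
.......
245 ..........................................................
246 ..........................................................
247 ..........................................................
248 ..........................................................
249 ..........................................................
250 ..........................................................
251 ..........................................................
252 ..........................................................
253 ..........................................................
254 ..........................................................
255 ..........................................................
```

The stick now hangs within roughly 7° of vertical. I'll lower it to the table so its foot squares up, then regrip.

{"op": "carry_out", "data": {
  "rows": [
    [0.5,0,0,0.3,0],
    [0.5,0,0,0.4,0],
    [0.5,0,0,0.4,0],
    [0.5,0,0,0.3,0],
    [0.5,0,0,0.15,0],
    [0.5,0,0,0.15,0],
    [0.5,0,0,0,0]
  ]
}}

```text
time: 22.17
ee_pos: [0.5259, 0.2039, 0.1096]
eef_rot: [0.789, 0.614, -0.016, 0.011]
ft_force: [0.3, -0.9, 0.5]
width: 0.036
```

```bash
cat > rows.py <<'E'
from h import *
import sys
b=cv2.imread("pics/th_scene.png");hsv=cv2.cvtColor(b,cv2.COLOR_BGR2HSV)
o=(hsv[...,0]<16)&(hsv[...,1]>170)&(hsv[...,2]>70); w=(hsv[...,1]<60)&(hsv[...,2]>90); k=hsv[...,2]<60
u,v=map(int,sys.argv[1:])
for r in range(v-18,v+32): print(r,"".join("O" if o[r,c] else "w" if w[r,c] else "#" if k[r,c] else "." for c in range(u-18,u+20)))
E
python3 th2.py | head -1; python3 -c "
from h import *
p,M=pose();print(*proj('scene',p).astype(int), proj('scene',[p[0],p[1],0]))"; python3 rows.py 288 225
```

```text
22.1667 [0.52593046 0.20394745 0.10958486] [ 0.247  0.968 -0.038] [-0.038 -0.002 -0.999] 0.03598573241486585 [ 0.3 -0.9  0.5]
287 225 [285.08884506 247.96536855]
207 ....#.##############.....######.......
208 ......###..####################.......
209 ........#..#####################......
210 ........#..###############..####......
211 ........##############.......####.....
212 ........###########.........#######...
213 .........##########......##########...
214 ..........#########..###############..
215 ..........##########################..
216 ..........###########################.
217 ..........###########################.
218 .........#############################
219 .........#############################
220 .........#############################
221 .........#############################
222 ..........############################
223 ..........############################
224 ...........###..######################
225 ...........##...######################
226 ............##########################
227 ............##########################
228 .............O#################
[... 511 characters left out ...]
............
241 .............OOOOOOOOOOOO.............
242 ................OOOOOOOO..............
243 ................OOOOOOO...............
244 ......................................
245 .....................ww.O.............
246 ..............OO...w...OO.............
247 ..............OOOO...OOOO.............
248 ...............OOOOOOOOO..............
249 ................OOOOOOO...............
250 ...................OO.................
251 ......................................
252 ......................................
253 ......................................
254 ......................................
255 ......................................
256 ......................................
```

{"op": "carry_out", "data": {
  "rows": [
    [0.5,0,0,0.2,0],
    [0.5,0,0,0.15,0],
    [0.5,0,0,0.15,0],
    [0.5,0,0,0,0]
  ]
}}

```text
time: 22.6
ee_pos: [0.5274, 0.2041, 0.0961]
eef_rot: [0.79, 0.613, -0.014, 0.012]
ft_force: [0.2, -0.4, -1.2]
width: 0.0359
```

```bash
python3 th2.py | head -1; python3 rows.py 288 225 | tail -20
```

```text
22.6 [0.5274122  0.20410938 0.09611517] [ 0.247  0.968 -0.036] [-0.036  0.002 -0.999] 0.03593346424557345 [ 0.2 -0.4 -1.2]
237 ...............#######################
238 ...............####################...
239 .............O.###############........
240 ..............O###########............
241 ..............O#######.O..............
242 ...............###.OOOOO..............
243 .................OOOOOO...............
244 ..................OOO.................
245 ......................w..O............
246 .............OO....ww...O.............
247 ..............OOO.....OOO.............
248 ..............OOOOOOOOOOO.............
249 ...............OOOOOOOOO..............
250 .................OOOOO................
251 ......................................
252 ......................................
253 ......................................
254 ......................................
255 ......................................
256 ......................................
```

{"op": "carry_out", "data": {
  "rows": [
    [0.1,0,0,0,0],
    [0.0,0,0,0,0],
    [-0.1,0,0,0,0],
    [-0.3,0,0,0,0],
    [-0.4,0,0,-0.2,0],
    [-0.4,0,0,-0.2,0],
    [-0.4,0,0,0,0]
  ]
}}

```text
time: 23.28
ee_pos: [0.5271, 0.2046, 0.1093]
eef_rot: [0.789, 0.614, -0.014, 0.011]
ft_force: [0.6, -1.1, -0.4]
width: 0.0595
```

```bash
python3 th2.py | head -1; python3 rows.py 288 225 | tail -24
python3 - <<'E'
from h import *
p,M=pose();b=camera("wrist");cv2.imwrite("pics/w9.png",b)
for m in silhouettes("stick_lying","wrist")[:2]:
    ys,xs=np.nonzero(m["mask"]);print(m["conf"],xs.min(),ys.min(),xs.max(),ys.max())
hsv=cv2.cvtColor(b,cv2.COLOR_BGR2HSV);o=(hsv[...,0]<16)&(hsv[...,1]>190)&(hsv[...,2]>90);o[:,:180]=0;o[:,330:]=0
ys,xs=np.nonzero(o);print("orange",xs.min(),ys.min(),xs.max(),ys.max())
c=p+M[:,1]*0; print("top centre if at TCP",wproj([p[0],p[1],.125]),wproj([p[0]-M[0,1]*.018,p[1]-M[1,1]*.018,.125]))
E
```

```text
23.2833 [0.52710357 0.2046175  0.10927735] [ 0.247  0.968 -0.036] [-0.036  0.001 -0.999] 0.05954942424986666 [ 0.6 -1.1 -0.4]
233 ................######################
234 ................######################
235 ...............####################...
236 ...............################.......
237 ..............O############...........
238 ..............O########.OO............
239 ................###OOOOOOO............
240 ..............OOOOOOOOOOOO............
241 ..............OOOOOOOOOOOO............
242 ................OOOOOOOOO.............
243 .................OOOOOOO..............
244 ...................OO.................
245 .............OO........w..............
246 ..............OO...www..O.............
247 ..............OOOO....OOO.............
248 ..............OOOOOOOOOOO.............
249 ................OOOOOOOO..............
250 .................OOOOOO...............
251 ......................................
252 ......................................
253 ......................................
254 ......................................
255 ......................................
256 ......................................
0.75 203 159 274 247
orange 216 161 261 197
top centre if at TCP [253.17124071 262.91211847] [253.12672073 229.46907487]
```

View pics/w9.png

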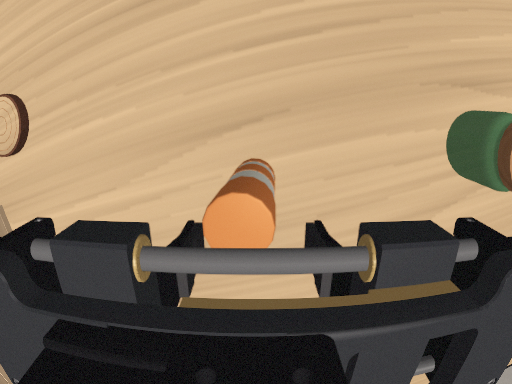

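The orange stick stands freely on the table, with its cap top centred at about (239,221) between the open fingers, roughly 20 mm towards the robot from the TCP. I'll regrip it centred.

Run:
```python
from h import *
q=at("wrist",(239,221),.125);print(q,go([q[0],q[1],.112]));print(wproj([q[0],q[1],0.]),at("scene",(288.6,247.3),0))
```

```text
[0.50375161 0.20339303 0.125     ] [-0.21764415 -0.7316223  -0.12905967]
[251.0485758  171.09216507] [0.515152   0.20750174 0.        ]
```

{"op": "carry_out", "data": {
  "rows": [
    [-1,-0.07,0,0,0],
    [-1,-0.07,-0.2,0,0],
    [-1,0,-0.2,0,0],
    [-1,0,-0.15,0,0],
    [-1,0,0,0,0]
  ]
}}

```text
time: 23.9
ee_pos: [0.5072, 0.2039, 0.1073]
eef_rot: [0.79, 0.613, -0.015, 0.011]
ft_force: [0.3, 0.6, 0.0]
width: 0.0839
```

```bash
cat > cap.py <<'E'
from h import *
s=read_state();p,M=pose();print(s["time"],p,M.round(3),s["width"]);b=camera("wrist");cv2.imwrite("pics/w10.png",b)
for m in silhouettes("stick_lying","wrist")[:1]:
    ys,xs=np.nonzero(m["mask"]);print(m["conf"],xs.min(),ys.min(),xs.max(),ys.max())
    wid=[(r,xs[ys==r].min(),xs[ys==r].max()) for r in range(ys.min(),ys.max()+1,8) if (ys==r).any()];print(wid)
print("top centre if at TCP",wproj([p[0],p[1],.125]),wproj([p[0]-M[0,1]*.018,p[1]-M[1,1]*.018,.125]))
E
python3 cap.py
```

```text
23.9 [0.50715116 0.20389557 0.10727288] [[ 0.247  0.969 -0.011]
 [ 0.968 -0.247 -0.036]
 [-0.037 -0.002 -0.999]] 0.0839140839420121
0.65 0 220 11 383
[(220, np.int64(5), np.int64(6)), (228, np.int64(0), np.int64(10)), (236, np.int64(0), np.int64(1)), (380, np.int64(0), np.int64(9))]
top centre if at TCP [252.76638618 261.22555344] [252.68340084 227.45133919]
```

{"op": "carry_out", "data": {
  "rows": [
    [-0.5,0,0,-0.2,0],
    [0.0,0,0,0,0],
    [0.5,0,0,0,0],
    [0.5,0,0,0,0],
    [0.5,0,0,0,0],
    [0.5,0,0,0,0],
    [0.5,0,0,0,0],
    [0.5,0,0,0,0]
  ],
  "force": 25
}}

```text
time: 24.67
ee_pos: [0.509, 0.2037, 0.1143]
eef_rot: [0.79, 0.613, -0.015, 0.011]
ft_force: [-0.1, -0.9, 0.9]
width: 0.0413
```

Run:
```python
from h import *
s=read_state();p,M=pose();print(p,M.round(3),s["width"]);b=cv2.cvtColor(camera("wrist"),cv2.COLOR_BGR2HSV)
o=(b[...,0]<16)&(b[...,1]>190)&(b[...,2]>90)
for r in range(160,250,10):
    x=np.nonzero(o[r,190:320])[0]; print(r,len(x),x.min()+190 if len(x) else '',x.max()+190 if len(x) else '')
for y in(0,.005,.01):
  c=p-M[:,1]*y; e=c-M[:,1]*.018; print(wproj([c[0],c[1],.125]),wproj([e[0],e[1],.125]),wproj([e[0],e[1],0]))
```

```text
[0.50899891 0.2036979  0.11426614] [[ 0.248  0.969 -0.01 ]
 [ 0.968 -0.248 -0.035]
 [-0.037 -0.001 -0.999]] 0.0412842889064052
160 0  
170 0  
180 0  
190 1 257 257
200 0  
210 1 248 248
220 0  
230 2 234 235
240 0  
[253.15111765 256.67391198] [253.10775712 224.20080561] [258.47967982 174.17634461]
[253.1388183  247.97494006] [253.09630608 214.63324975] [258.49641647 168.70268149]
[253.12668813 239.02544933] [253.08521387 204.84710166] [258.51224186 163.19216961]
```

{"op": "carry_out", "data": {
  "rows": [
    [0.5,0,0,0,0],
    [0.5,0,0,0,0],
    [0.5,0,0,0,0],
    [0.5,0,0,0,0]
  ]
}}

```text
time: 25.05
ee_pos: [0.5089, 0.2037, 0.1141]
eef_rot: [0.79, 0.613, -0.015, 0.011]
ft_force: [0.5, -0.7, 1.2]
width: 0.0357
```

Run:
```python
from h import *
s=read_state();p,M=pose();print(p,s["width"]);i=camera("wrist");b=cv2.cvtColor(i,cv2.COLOR_BGR2HSV)
o=(b[...,0]<18)&(b[...,1]>150)&(b[...,2]>70)
for r in range(180,250,3): print(r,"".join("O" if o[r,c] else "w" if b[r,c,1]<60 and b[r,c,2]>90 else "#" if b[r,c,2]<60 else "." for c in range(200,310,2)))
```

```text
[0.50894542 0.20367765 0.11413383] 0.035723145263477786
180 ........................OOOO....OOOO...................
183 .......................O.wwwwwwwwww.O..................
186 .......................ww.OOOOOOOOww.O.................
189 .......................OOOOOOOOOOOOO.w.................
192 .....................OOOOOOOOOOOOOOOOOw................
195 ....................OOOO.wwwwwwww..OOOO................
198 ....................O.wwwwwwwwwwwwww.OO................
201 ...................O.wwwwwwwwwwwwwwww.OO...............
204 ...................wwwww..OOO.O.wwwwwww................
207 ..................ww.OOOOOOOOOOOOOOwwwww...............
210 ..................w.OOOOOOOOOOOOOOOOO.ww...............
213 ..................OOOOOOOOOOOOOOOOOOOOOww..............
216 .................OOOOOOOOOOOOOOOOOOOOOOOw..............
219 ................OOOOOOOOOOOOOOOOOOOOOOOOO..............
222 ....####.......OOOOOOOOOOOOOOOOOOOOOOOOOO......###.....
225 ....########...OOOOOOOOOOOOOOOOOOOOOOOOOOO.########....
228 ...#########..OOOOOOOOOOOO......OOOOOOOOOO.#########...
231 ...#########..OOOOOOOOOOOOOOOOO....OOOOOOOO#########...
234 ..##########.OOOOOOOOOOOOOOOOOOOO.....OOOOO##########..
237 .###########OOOOOOOOOOOOOOOOOOO.OOOOOO.OOOO###########.
240 ############OOOOOOOOOOOOOOOOOOOOOOOOO.O.OOO############
243 ###########OOOOOOOOOOOOOOOOOOOOOOOOOOOOOOOO############
246 ###########OOOOOOOOOOOOOOOOOOOOOOOOOOOOOOOOO###########
249 ......#....................#.#........#.....#..........
```

The cap is centred in the pads and gripped at 35.7 mm. Lifting.

{"op": "carry_out", "data": {
  "rows": [
    [0.5,0,0,-0.5,0],
    [0.5,0,0,-0.9,0],
    [0.5,0,0,-0.9,0],
    [0.5,0,0,-0.9,0],
    [0.5,0,0,-0.9,0],
    [0.5,0,0,-0.9,0],
    [0.5,0,0,-0.9,0],
    [0.5,0,0,-0.9,0],
    [0.5,0,0,0,0]
  ]
}}

```text
time: 25.85
ee_pos: [0.5086, 0.2102, 0.3243]
eef_rot: [0.789, 0.614, -0.018, 0.009]
ft_force: [-0.1, -0.4, -0.4]
width: 0.0354
```

{"op": "carry_out", "data": {
  "rows": [
    [0.5,0,0,0,1],
    [0.5,0,0,0,1],
    [0.5,0,0,0,1],
    [0.5,0,0,0,1],
    [0.5,0,0,0,1],
    [0.5,0,0,0,1],
    [0.5,0,0,0,1],
    [0.5,0,0,0,1],
    [0.5,0,0,0,1],
    [0.5,0,0,0,1],
    [0.5,0,0,0,1],
    [0.5,0,0,0,1],
    [0.5,0,0,0,1],
    [0.5,0,0,0,1],
    [0.5,0,0,0,0]
  ]
}}

```text
time: 27.1
ee_pos: [0.5071, 0.2101, 0.3194]
eef_rot: [1.0, 0.02, -0.011, 0.019]
ft_force: [0.4, -0.3, -1.1]
width: 0.0359
```

Run:
```python
from h import *
s=read_state();p,M=pose();print(p,M.round(3),s["width"],go((.573,-.140,.335)),s["joint_positions"].round(2))
```

```text
[0.5070573  0.21007942 0.31941195] [[ 0.999  0.041 -0.021]
 [ 0.04  -0.998 -0.039]
 [-0.023  0.038 -0.999]] 0.03588965071510523 [ 1.71802076 11.76058751 -0.10706428] [ 0.15  0.23 -0.76  1.47  0.18  1.54 -0.57]
```

{"op": "carry_out", "data": {
  "rows": [
    [0.5,0.08,0.4,-0.05,0],
    [0.5,0.12,0.75,-0.05,0],
    [0.5,0.12,0.75,-0.05,0],
    [0.5,0.12,0.75,-0.05,0],
    [0.5,0.12,0.75,-0.05,0],
    [0.5,0.12,0.75,-0.05,0],
    [0.5,0.12,0.75,-0.05,0],
    [0.5,0.12,0.75,-0.05,0],
    [0.5,0.12,0.75,-0.05,0],
    [0.5,0.12,0.75,-0.05,0],
    [0.5,0.12,0.75,-0.05,0],
    [0.5,0.12,0.75,-0.05,0],
    [0.5,0.12,0.75,-0.05,0],
    [0.5,0.12,0.75,-0.05,0],
    [0.5,0.1,0.4,0,0],
    [0.5,0,0,0,0]
  ]
}}

```text
time: 28.43
ee_pos: [0.5797, -0.1312, 0.3504]
eef_rot: [0.999, 0.044, -0.014, 0.021]
ft_force: [0.4, 0.1, -1.0]
width: 0.0357
```

```bash
cat > foot.py <<'E'
from h import *
s=read_state();p,M=pose();print(s["time"],p,M.round(3),s["width"],"go",go((.574,-.149,p[2])))
i=camera("wrist");cv2.imwrite("pics/f.png",i);b=cv2.cvtColor(i,cv2.COLOR_BGR2HSV)
o=(b[...,0]<18)&(b[...,1]>150)&(b[...,2]>60)
c=wproj(p-[0,0,.114]);print("foot expected (vertical, along tool)",c,wproj(p+M[:,2]*.114))
u,v=c.astype(int)
for r in range(v-40,v+30,2): print(r,"".join("O" if o[r,x] else "w" if b[r,x,1]<45 and b[r,x,2]>70 else "#" if b[r,x,2]<60 else "." for x in range(u-40,u+40,1)))
E
python3 foot.py
```

```text
28.4333 [ 0.57969431 -0.13122581  0.35036574] [[ 0.996  0.088 -0.026]
 [ 0.087 -0.995 -0.044]
 [-0.03   0.041 -0.999]] 0.03574853024668031 go [-0.24064848  0.57287974  0.03080853]
foot expected (vertical, along tool) [257.59136705 190.21350787] [253.82022105 195.1360393 ]
150 ................................................................................
152 ................................................................................
154 ................................................................................
156 ................................................................................
158 wwwwwww.........................................................................
160 wwwwwww................................................................wwwwwww..
162 wwwwww...............................................................wwwwwww....
164 wwwww.................................................................wwwww.....
166 wwww..................................................................wwww....ww
168 ww........................................................
[... 1447 characters left out ...]
OOO....wwwwwwwwwwwww
204 wwww.................wwwwwwwwww...OOOOO.OO......wwwwwwwwwwww..O....wwwwwwwww....
206 wwww................wwwww....OOOOOOOOOOOOOOOOOOOOO..wwwwwwwwww.....wwwwww.......
208 www................www..OOOOOOOOOOOOOOOOOOOOOOOOOOOOOO..wwwwwww....wwww.........
210 .w................ww..OOOOOOOOOOOOOOOOOOOOOOOOOOOOOOOOOOO..wwww.....www.......ww
212 .w...............w..OOOOOOOOOOOOOOOOOOOOOOOOOOOOOOOOOOOOOOO.www.....ww.....wwww.
214 ..................OOOOOOOOOOOOOOOOOOOOOOOOOOOOOOOOOOOOOOOOOO..ww....ww...www....
216 ................OOOOOOOOOOOOOOOOOOOOOOOOOOOOOOOOOOOOOOOOOOOOOO......ww..ww......
218 ...............OOOOOOOOOOOOOOOOOOOOOOOOOOOOOOOOOOOOOOOOOOOOOOOOO.......ww.......
```

{"op": "carry_out", "data": {
  "rows": [
    [0.5,-0.13,0.17,0.2,0],
    [0.5,-0.13,0.17,0.3,0],
    [0.5,0,0,0.3,0],
    [0.5,0,0,0.3,0],
    [0.5,0,0,0,0]
  ]
}}

```text
time: 28.9
ee_pos: [0.57, -0.1379, 0.3142]
eef_rot: [0.999, 0.049, -0.014, 0.02]
ft_force: [-0.5, -0.9, -0.7]
width: 0.0356
```

```bash
python3 foot.py | head -6
python3 - <<'E'
from h import *
a=cv2.imread("pics/f.png");b=cv2.cvtColor(a,cv2.COLOR_BGR2HSV);o=(b[...,0]<18)&(b[...,1]>150)&(b[...,2]>60)
for r in range(150,200,2): 
    x=np.nonzero(o[r,225:300])[0];print(r,len(x),(x.min()+225,x.max()+225) if len(x) else '')
# tin clearance: tins near stick
for q in("tin_blue","tin_white","tin_green","tin_yellow"):
    m=silhouettes(q,"wrist")[:1]
    if m: print(q,m[0]["conf"],m[0]["box"])
E
```

```text
28.9 [ 0.57003552 -0.13786693  0.31421432] [[ 0.995  0.098 -0.027]
 [ 0.097 -0.994 -0.042]
 [-0.031  0.039 -0.999]] 0.03558303229484923 go [0.09556041 0.38197926 0.01185005]
foot expected (vertical, along tool) [257.20520641 189.04656196] [253.35242625 193.68032834]
149 ................................................................................
151 ................................................................................
150 0 
152 0 
154 0 
156 0 
158 0 
160 0 
162 0 
164 0 
166 0 
168 0 
170 0 
172 0 
174 0 
176 0 
178 14 (np.int64(253), np.int64(266))
180 15 (np.int64(248), np.int64(270))
182 9 (np.int64(246), np.int64(273))
184 6 (np.int64(244), np.int64(274))
186 17 (np.int64(243), np.int64(276))
188 25 (np.int64(247), np.int64(277))
190 28 (np.int64(245), np.int64(272))
192 32 (np.int64(243), np.int64(274))
194 18 (np.int64(241), np.int64(275))
196 13 (np.int64(239), np.int64(276))
198 8 (np.int64(239), np.int64(277))
tin_blue 0.91 [319.1, 185.4, 50.7, 45.1]
tin_white 0.9 [199.8, 179.9, 58.5, 44.0]
tin_green 0.58 [306.7, 220.2, 35.8, 55.0]
tin_yellow 0.75 [206.1, 219.1, 44.3, 59.3]
```

{"op": "carry_out", "data": {
  "rows": [
    [0.5,0.04,0.15,0.4,0.4],
    [0.5,0.04,0.05,0.5,0],
    [0.5,0,0,0.5,0],
    [0.5,0,0,0.5,0],
    [0.5,0,0,0.3,0],
    [0.5,0,0,0,0]
  ]
}}

```text
time: 29.65
ee_pos: [0.5754, -0.1461, 0.2528]
eef_rot: [0.999, 0.031, -0.009, 0.021]
ft_force: [-0.1, -0.8, -0.4]
width: 0.036
```

```bash
python3 foot.py | head -5
python3 - <<'E'
from h import *
a=cv2.imread("pics/f.png");b=cv2.cvtColor(a,cv2.COLOR_BGR2HSV);o=(b[...,0]<18)&(b[...,1]>150)&(b[...,2]>60)
for r in range(165,200,3): 
    x=np.nonzero(o[r,225:300])[0];print(r,len(x),(x.min()+225,x.max()+225) if len(x) else '')
print(read_state()["ft_force"])
E
```

```text
29.65 [ 0.57544944 -0.14606201  0.25278224] [[ 0.998  0.062 -0.016]
 [ 0.061 -0.997 -0.043]
 [-0.018  0.042 -0.999]] 0.03597988427561818 go [-0.05421375  0.09466312  0.00499092]
foot expected (vertical, along tool) [255.62403286 188.3394294 ] [253.32052274 193.39429862]
148 ................................................................................
165 0 
168 0 
171 0 
174 0 
177 8 (np.int64(256), np.int64(263))
180 14 (np.int64(249), np.int64(270))
183 5 (np.int64(246), np.int64(273))
186 19 (np.int64(243), np.int64(276))
189 27 (np.int64(246), np.int64(277))
192 32 (np.int64(243), np.int64(274))
195 15 (np.int64(240), np.int64(276))
198 8 (np.int64(239), np.int64(277))
[-0.75445487 -0.1076912   0.30996496]
```

{"op": "carry_out", "data": {
  "rows": [
    [0.5,-0.14,-0.1,0.4,0],
    [0.5,0,-0.04,0.5,0],
    [0.5,0,-0.03,0.5,0],
    [0.5,0,-0.03,0.5,0],
    [0.5,0,-0.03,0.3,0],
    [0.5,0,0,0,0]
  ]
}}

```text
time: 30.2
ee_pos: [0.5741, -0.1419, 0.1929]
eef_rot: [0.999, 0.031, -0.003, 0.023]
ft_force: [0.2, -0.4, -0.6]
width: 0.0357
```

```bash
python3 foot.py | head -5;python3 -c "
from h import *
print(read_state()['ft_force'])"
```

```text
30.2 [ 0.57406047 -0.14186819  0.19291857] [[ 0.998  0.062 -0.004]
 [ 0.062 -0.997 -0.046]
 [-0.007  0.045 -0.999]] 0.03574981186328362 go [-0.01669768  0.23690041  0.01084337]
foot expected (vertical, along tool) [254.13748824 187.84373688] [253.22823397 193.27630304]
147 ................................................................................
[-0.10637373  0.23255793 -0.47323346]
```

{"op": "carry_out", "data": {
  "rows": [
    [0.5,-0.15,0.03,0.4,0],
    [0.5,0,0,0.5,0],
    [0.5,0,0,0.5,0],
    [0.5,0,0,0.3,0],
    [0.5,0,0,0,0]
  ]
}}

```text
time: 30.67
ee_pos: [0.5717, -0.1465, 0.1448]
eef_rot: [0.999, 0.031, 0.001, 0.024]
ft_force: [-0.6, 0.5, -0.6]
width: 0.036
```

```bash
python3 foot.py | head -5;python3 -c "
from h import *
print(read_state()['ft_force'])"
```

```text
30.6667 [ 0.57172763 -0.14652028  0.14478033] [[ 0.998  0.061  0.004]
 [ 0.062 -0.997 -0.048]
 [ 0.001  0.048 -0.999]] 0.0359630014979757 go [0.07051876 0.08705537 0.00425581]
foot expected (vertical, along tool) [253.24238611 187.66407994] [253.36298894 193.44397275]
147 ................................................................................
[ 0.84399742 -0.18039206 -1.39578444]
```

{"op": "carry_out", "data": {
  "rows": [
    [0.5,0,0,0.25,0],
    [0.5,0,-0.02,0.2,0],
    [0.5,0,0,0.1,0],
    [0.5,0,0,0,0]
  ]
}}

```text
time: 31.05
ee_pos: [0.5733, -0.147, 0.1301]
eef_rot: [0.999, 0.031, 0.003, 0.025]
ft_force: [-0.4, -0.6, -1.4]
width: 0.0353
```

{"op": "carry_out", "data": {
  "rows": [
    [0.5,0,0,0.2,0],
    [0.5,0,0,0,0],
    [0.5,0,0,0.1,0],
    [0.5,0,0,0,0]
  ]
}}

```text
time: 31.38
ee_pos: [0.5766, -0.1479, 0.1238]
eef_rot: [0.999, 0.031, 0.007, 0.026]
ft_force: [0.9, -0.9, -1.4]
width: 0.0356
```

{"op": "carry_out", "data": {
  "rows": [
    [0.5,-0.1,0,0.12,0],
    [0.5,0,0,0,0],
    [0.08,0,0,0,0],
    [0.03,0,0,0,0],
    [0.0,0,0,0,0],
    [0.0,0,0,0,0]
  ]
}}

```text
time: 31.88
ee_pos: [0.5767, -0.1487, 0.1235]
eef_rot: [0.999, 0.031, 0.011, 0.027]
ft_force: [-0.1, 0.2, 0.4]
width: 0.0429
```

Run:
```python
from h import *
s=read_state();p,M=pose();print(p,M.round(3),s["width"],s["ft_force"])
i=camera("wrist");cv2.imwrite("pics/r.png",i);b=cv2.cvtColor(i,cv2.COLOR_BGR2HSV);o=(b[...,0]<18)&(b[...,1]>150)&(b[...,2]>60)
for r in range(165,250,4): print(r,"".join("O" if o[r,x] else "w" if b[r,x,1]<45 and b[r,x,2]>70 else "#" if b[r,x,2]<60 else "." for x in range(190,320,2)))
c=p;print(wproj([c[0],c[1],.134]),wproj([c[0],c[1],.009]))
```

```text
[ 0.57670416 -0.1487201   0.12345436] [[ 0.998  0.061  0.024]
 [ 0.062 -0.997 -0.053]
 [ 0.02   0.054 -0.998]] 0.042940858801441675 [-0.12987847  0.23782306  0.35741324]
165 .................................................................
169 .................................................................
173 .................................................................
177 .................................................................
181 .................................................................
185 .................................................................
189 .................................................................
193 .................................................................
197 .................................................................
201 .................................................................
205 .................................................................
209 .................................................................
213 .................................................................
217 .......................ww.OOOOOOOOOOOOOOOOOO.ww................ww
221 .......###..............OOOOOOOOOOOOOOOOOOOOOO.........###......w
225 ......########.........OOOOOOOOOOOOOOOOOOOOOOOOO...########......
229 .....#########........OOOOOOOOOOOOOOOOOOOOOOOOOO...#########.....
233 ....##########.......OOOOOOOOOOOOOOOOOOOOOOOOOOOO..##########....
237 ..############.......OOOOOOOOOOOOOOOOOOOOOOOOOOOO..############..
241 ##############.......OOOOOOOOO..OOO.O......OOOOOOO.#############.
245 ###############.....OOOOOOOOOOOOOOOOOOOOOOOOOOOOOO###############
249 wwwwwwwwwwwwwwwwwwwwwwwwww.wwwwwwwwwwwwww.wwwwwwwwwwwwwwwwwwwwwww
[254.0821802  257.82617317] [251.27878673 187.0371282 ]
```

The stick came upright on release. Lifting straight up.

{"op": "carry_out", "data": {
  "rows": [
    [0.0,0.01,0.02,-0.4,0],
    [0.0,0.01,0.02,-0.4,0],
    [0.0,0.01,0.02,-0.4,0],
    [0.0,0.01,0.03,-0.6,0],
    [0.0,0.02,0.04,-0.8,0],
    [0.0,0.02,0.04,-0.8,0],
    [-0.3,0.02,0.04,-0.8,0],
    [-0.6,0.02,0.04,-0.8,0],
    [-0.6,0.02,0.04,-0.8,0],
    [-0.6,0.0,0.0,-0.6,0],
    [-0.6,0,0,0,0]
  ]
}}

```text
time: 32.85
ee_pos: [0.5755, -0.1454, 0.3373]
eef_rot: [0.999, 0.032, 0.013, 0.027]
ft_force: [0.2, 0.4, 1.5]
width: 0.0667
```

Run:
```python
from h import *
s=read_state();p,M=pose();print(p,s["time"],s["width"])
i=camera("wrist");cv2.imwrite("pics/end.png",i)
for q in("stick_lying","stick_standing","tin_blue","tin_white","tin_green","tin_yellow"):
    m=silhouettes(q,"wrist")[:1]
    if m: print(q,round(m[0]["conf"],2),m[0]["box"])
for q in("cell_right","cell_left","crate","stick_lying","stick_standing"):
    print(q,[(np.round(x["xy"]),round(x["conf"],2),at("wrist",x["xy"],.009)[:2].round(3)) for x in pinpoint(q,"wrist")[:1]])
for n,y in(("orange",-.153),("red",-.212)):
    print(n,"predicted top,foot",wproj([.576,y,.134]).round(),wproj([.576,y,.009]).round())
b=cv2.cvtColor(i,cv2.COLOR_BGR2HSV)
o=(b[...,0]<18)&(b[...,0]>4)&(b[...,1]>170)&(b[...,2]>90);r=((b[...,0]<4)|(b[...,0]>172))&(b[...,1]>150)&(b[...,2]>50)
for v in range(80,236,4): print(v,"".join("O" if o[v,x] else "R" if r[v,x] else "w" if b[v,x,1]<45 and b[v,x,2]>70 else "." for x in range(160,350,2)))
```

```text
[ 0.57549675 -0.14540356  0.33726417] 32.85 0.06674434080165012
stick_lying 0.85 [255.1, 168.2, 29.5, 39.0]
stick_standing 0.55 [253.0, 206.9, 27.3, 51.1]
tin_blue 0.96 [302.6, 167.2, 49.4, 41.5]
tin_white 0.61 [190.4, 169.2, 52.0, 38.5]
tin_green 0.75 [297.9, 210.1, 39.5, 61.4]
tin_yellow 0.81 [192.6, 206.7, 46.5, 54.4]
cell_right [(array([248., 186.]), 0.64, array([ 0.574, -0.207]))]
cell_left [(array([251., 150.]), 0.64, array([ 0.575, -0.147]))]
crate [(array([244., 166.]), 0.89, array([ 0.567, -0.174]))]
stick_lying [(array([289., 187.]), 0.65, array([ 0.641, -0.205]))]
stick_standing [(array([249., 185.]), 0.64, array([ 0.576, -0.205]))]
orange predicted top,foot [252. 173.] [251. 154.]
red predicted top,foot [249. 219.] [249. 189.]
80 ...............................................................................................
84 ...............................................................................................
88 ...............................................................................................
92 ...................................................
[... 2843 characters left out ...]

208 ........w................................RRRRRRRRRRRRR.......w.w..............w................
212 .........................................RRRRRRRRRRRRR........w...............w................
216 ........................w................RRRRRRRRRRRRR........w................................
220 .........................................RRRRRRRRRRRRR.........w...............................
224 ..........................................RRRRRRRRRRR..........................................
228 ............................................RRRRRRR............................................
232 ...............................................................................................
```

Run:
```python
from h import *
from scipy.optimize import minimize
c=camera_info("wrist");p,M=pose();T=np.eye(4);T[:3,:3]=M;T[:3,3]=p;T=np.linalg.inv(T@np.array(c["tool_from_camera"]))
f=np.linspace(0,6.28,40)
def hull(v):
    x,y,a,b=v;n=np.array([a,b,1.]);n/=np.linalg.norm(n);e=np.cross(n,[0,1,0]);e/=np.linalg.norm(e);g=np.cross(n,e)
    P=np.array([[x,y,.009]+n*l+.018*(e*np.cos(t)+g*np.sin(t)) for l in(0,.125) for t in f]);q=P@T[:3,:3].T+T[:3,3]
    r=np.hypot(q[:,0],q[:,1]);k=c["fx"]*np.arctan2(r,q[:,2])/r;uv=np.c_[c["cx"]+k*q[:,0],c["cy"]+k*q[:,1]]
    m=np.zeros((384*4,512*4),np.uint8);cv2.fillConvexPoly(m,cv2.convexHull((uv*4+2).astype(np.int32)),1);return m
camera("wrist")
for q,y in(("stick_lying",-.153),("stick_standing",-.212)):
    k=silhouettes(q,"wrist")[0];K=cv2.resize(k["mask"].astype(np.uint8),None,fx=4,fy=4,interpolation=cv2.INTER_NEAREST)
    iou=lambda v:-(lambda h:(h&K).sum()/(h|K).sum())(hull(np.array(v)))
    r=minimize(iou,[.576,y,0,0],method="Nelder-Mead",options=dict(initial_simplex=[[.576,y,0,0],[.583,y,0,0],[.576,y-.007,0,0],[.576,y,.1,0],[.576,y,0,.1]],maxiter=150))
    print(q,r.x.round(3),"iou",-r.fun,"tilt deg",np.degrees(np.hypot(*r.x[2:])))
    for t in(0,.05,.1,-.1): print(t,min((round(iou([x,yy,0,t]),3),round(x,3),round(yy,3)) for x in np.arange(.568,.590,.004) for yy in y+np.arange(-.012,.013,.004)))
```

```text
stick_lying [ 0.544 -0.178  0.066 -0.884] iou 0.19261294998791978 tilt deg 50.76252948844099
0 (np.float64(-0.054), np.float64(0.568), np.float64(-0.141))
0.05 (np.float64(-0.049), np.float64(0.568), np.float64(-0.141))
0.1 (np.float64(-0.046), np.float64(0.568), np.float64(-0.141))
-0.1 (np.float64(-0.064), np.float64(0.568), np.float64(-0.141))
stick_standing [ 0.586 -0.226 -0.014  0.117] iou 0.9195151375883265 tilt deg 6.770849602141981
0 (np.float64(-0.817), np.float64(0.584), np.float64(-0.212))
0.05 (np.float64(-0.859), np.float64(0.584), np.float64(-0.22))
0.1 (np.float64(-0.896), np.float64(0.584), np.float64(-0.224))
-0.1 (np.float64(-0.726), np.float64(0.584), np.float64(-0.204))
```

Run:
```python
from h import *
from scipy.optimize import minimize
camera("wrist");ms=[("orange",-.153,m["mask"]) for m in silhouettes("stick_lying","wrist") if abs(m["box"][0]-255)<8 and abs(m["box"][1]-168)<8][:1]
camera("wrist");ms+=[("red",-.212,m["mask"]) for m in silhouettes("stick_standing","wrist")[:1]]
camera("wrist")
p,M=pose();c=camera_info("wrist");T=np.eye(4);T[:3,:3]=M;T[:3,3]=p;T=np.linalg.inv(T@np.array(c["tool_from_camera"]));f=np.linspace(0,6.28,40)
def hull(v,l0):
    x,y,a,b=v;n=np.array([a,b,1.]);n/=np.linalg.norm(n);e=np.cross(n,[0,1,0]);e/=np.linalg.norm(e);g=np.cross(n,e)
    P=np.array([[x,y,.009]+n*l+.018*(e*np.cos(t)+g*np.sin(t)) for l in(l0,.125) for t in f]);q=P@T[:3,:3].T+T[:3,3]
    r=np.hypot(q[:,0],q[:,1]);k=c["fx"]*np.arctan2(r,q[:,2])/r;uv=np.c_[c["cx"]+k*q[:,0],c["cy"]+k*q[:,1]]
    m=np.zeros((1536,2048),np.uint8);cv2.fillConvexPoly(m,cv2.convexHull((uv*4+2).astype(np.int32)),1);return m
for n,y,mask in ms:
    K=cv2.resize(mask.astype(np.uint8),None,fx=4,fy=4,interpolation=cv2.INTER_NEAREST)
    for l0 in (0,.02):
        iou=lambda v:-(lambda h:(h&K).sum()/(h|K).sum())(hull(v,l0))
        r=minimize(iou,[.576,y,0,0],method="Nelder-Mead",options=dict(initial_simplex=[[.576,y,0,0],[.583,y,0,0],[.576,y-.007,0,0],[.576,y,.1,0],[.576,y,0,.1]],maxiter=120));print(n,l0,r.x.round(3),-r.fun)
for cam in("scene","top"):
    camera(cam)
    for q,z in(("tin_blue",0),("tin_white",0),("tin_green",0),("tin_yellow",0),("crate",0),("jar",0),("slice_large",0),("slice_small",0),("stick_lying",.009),("stick_standing",.009)):
        print(cam,q,[(x["xy"],at(cam,x["xy"],z)[:2].round(3)) for x in pinpoint(q,cam)[:1]])
```

```text
orange 0 [ 0.583 -0.159 -0.009  0.041] 0.9477556572276493
orange 0.02 [ 0.582 -0.155 -0.002  0.01 ] 0.9377658927920263
red 0 [ 0.586 -0.226 -0.02   0.115] 0.9349456426951921
red 0.02 [ 0.586 -0.223 -0.012  0.087] 0.9340774328566446
scene tin_blue []
scene tin_white []
scene tin_green [([195.8, 180.8], array([ 0.64 , -0.221]))]
scene tin_yellow [([224.3, 166.1], array([ 0.511, -0.242]))]
scene crate [([216.1, 182.3], array([ 0.579, -0.176]))]
scene jar [([329.9, 301.4], array([0.521, 0.424]))]
scene slice_large [([280.3, 183.5], array([ 0.378, -0.051]))]
scene slice_small [([262.9, 161.7], array([ 0.369, -0.189]))]
scene stick_lying [([185.3, 146.6], array([ 0.597, -0.418]))]
scene stick_standing []
top tin_blue []
top tin_white []
top tin_green []
top tin_yellow []
top crate []
top jar [([106.8, 184.0], array([0.529, 0.43 ]))]
top slice_large [([260.2, 232.6], array([ 0.38 , -0.048]))]
top slice_small []
top stick_lying [([289.7, 173.1], array([ 0.565, -0.14 ]))]
top stick_standing []
```

```bash
python3 -c "
from bench import *
print(close_job())"
```

```text
the job is handed in; nothing more can be done
None
```

Both glue sticks are standing in the two empty cells, the red one in the right cell and the orange one in the left. The job was handed in at about 33 s of the 69 s allowed; no verdict came back.

**How it went**
- **Red stick:** I gripped it near the cap, carried it over the crate, lowered it to the floor and released it.
- **Orange stick:** I gripped it near its cap at low force and lifted it so its foot swung down. I stood it on the table to square up, then regripped it and set it in the cell.

**Last checks, with the gripper raised clear of the crate**
- **Orange stick:** its outline fits a stick upright to within about 2.5°, about 10 mm from the cell centre.
- **Red stick:** the outline fit puts its foot 14–17 mm from the cell centre (limit 22 mm) and suggests 5–6.7° of tilt, just inside the 7° limit. I think the tilt is overestimated, because the cell divider hides the foot. A stick standing free on its foot should also come upright by itself, and it looked upright right after release. I did not confirm this from a second angle.
- **Tins:** the wrist camera found all four in their cells with normal outlines.
- **Crate, jar and large slice:** they measured within about 1 cm of their first positions or less. I took no starting position for the small slice, but it was found standing clear.
- **Pliers and glue gun:** I did not measure them again; the arm never went near them.
- **Detections that disagreed:** the networks missed several things in the scene and top views once the arm was in the way. They also reported the orange stick outside the crate in the scene view, which the wrist and top views contradict.

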